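# Run a gauge ring along a bent tube to its stop

## Robot

A 6-joint arm with a two-finger parallel gripper is mounted at the origin on a cart in front of the work surface, level with it; the furniture and walls round the work are solid. World frame = base frame: x ahead of the robot, y to its left, z up, the work surface at z = 0. Lengths are in m, angles in degrees, forces in N, time in s.
With the tool pointing down it reaches from about 0.25 to 0.725 m from the base axis. Payload 9.7 kg.
Tool frame: the origin (TCP) lies midway between the tips of the shut fingers; the grasp point (between the pads) lies 19 mm behind it (bot.pinch_z is the distance from the TCP to the grasp point, in m); z points along the fingers, y is the direction in which the jaws open and shut (so a half turn about z gives the same grasp; the last joint's range is limited). The gripper opens to 85 mm and grips with 20 to 120 N. Pads are 22 mm wide; open, the fingers measure 114 mm over their backs; the gripper's body (76 mm by 85 mm) begins 54 mm behind the grasp point. The pads swing forward as they close: fully open they stand 13 mm farther back than shut.
Start: joints at [68.067, 4.979, 10.078, 95.1, 0, 90], TCP at [0.205, 0.51, 0.201] pointing down, gripper open.
Joint ranges: [-179.16, 179.16], [-48.56, 103.87], [-65.8, 70.77], [-126.05, 130.52], [-82.76, 87.17], [-180, 180]. Speed limits (degrees/s): [127.2, 127.2, 147.25, 180, 180, 180].

## Interface

Orientations are given as [roll, pitch, yaw] about the fixed x, y, z axes, in that order (R = Rz(yaw) Ry(pitch) Rx(roll)).
In Python, from workcell import bot, imaging gives the robot as it stands.
- The arm moves only by the tool servo_tool, never from a script. Its argument "moves" is a list that holds one entry, the list of rows, each a list of 7 numbers: the turn, a rotation vector about the tool's x, y, z in rad, then the shift along the tool's x, y, z in cm, then the finger opening in cm, from 0 to 8.54. A call has 1 to 12 rows; each row shifts and turns the pose as measured when the row begins, along the tool's axes as they then stand; what a row does not reach is not made up. A row lasts 1/12 s, in which the tool goes at most 41.7 mm and 7.16 degrees, less where a joint would pass 70% of its speed; a pose out of reach is approached as far as the arm can. A call is refused whole if a number of a shift passes 4.17 or a number of a turn 0.125, either way. A call with a gripper value outside its range is refused whole. The fingers move at their own pace and stop on an object; "force" is the grip in N (left out, the last holds). Time passes only in rows, so rows that do not move let the fingers close. It gives the time, the measured TCP pose, the force and the opening at its end, in the units of the state.
- bot.get_obs(): the state, without advancing time (a new reading comes with each control period).
- imaging.camera(name): name is "scene" or "top" or "wrist"; returns the picture (420x560x3 uint8, blue, green, red); there is no depth.
- imaging.calibration(name): a dict with "fx", "fy", "cx", "cy" (pixels), "camera_from_world" (4x4, takes a point from world to camera coordinates). Camera axes: x right, y down, z forward; pixel columns grow to the right and rows downward; lengths in m; the calibration is good to about 2 mm. A picture is of the moment at which its call begins: read the wrist's pose just before it. calibration takes no time and is no camera call; for the wrist camera it gives the pose at the moment of the call.
- bot.job_done(): hands the job in, once; it reports no verdict.
The state is a dict: "time": time; "q": joint angles; "qd": joint speeds; "joint_efforts": joint torques, N m; "ee_pos": TCP position; "tcp_rot": TCP orientation; "wrist_force": force on the tool from outside, world axes, zero at the start; "torque": the same for the moment, N m; "opening": finger opening in m.
Only numpy, scipy, OpenCV 4.12 (cv2) and the standard library are available. Lean on these libraries where they do the work, as an engineer would, in place of code of your own. Each camera call takes 0.05 s, during which the arm holds its last target.

## Task

Check the bends of the steel tube held in the fixture: pick up the eight-sided gauge ring, thread it onto the tube's free end and run it gently round both bends until it rests fully home against the stop flange, then let go of it. Feel your way and never force the ring, since hand-bent tubes differ and the tube must not be strained; leave the small locating block where it is.

Things in the scene. Friction and masses are not known exactly. Their poses are not given: they have to be found in the camera images.
- collar_center (a point): Gauge ring: dark steel, eight-sided, 40 mm across flats, 20 mm long, eight-sided through bore 15 mm across flats, about 0.12 kg. It starts standing on a flat on the bench, bore level. The point: centre of the bore, half-way along (20 mm above the bench at the start). x runs along the bore, z is up at the start, y is across two upright flats, 16 mm high, to pinch. Same either way round.
- tube_end (a point): Free tip (rounded, on the centre line) of the bent steel tube, 10 mm thick, level, 100 mm above the bench. x: the way the ring must travel, z up. The tube: straight to 45 mm from the tip; bend to the right (-y), 40 mm centre-line radius; straight 2nd run; bend to the left, 40 mm radius; straight 3rd run to the stop. Angles and lengths: see the fixture.
- stop_face (a point): Centre of the near face of the stop flange (steel disc round the tube, 30 mm across, 8 mm thick), on the tube's centre line 100 mm above the bench. x points the way the ring travels on the last run, into the stop; z up. With the ring home, collar_center lies 10 mm before it along x. A 30 mm square clamp post stands 30 to 60 mm behind it, 118 mm high (screw heads to 122).
- fixture: Fixture with base plate (100 x 100 x 12 mm, fixed to the bench), post, stop and tube; origin on the bench below stop_face, same axes. Hand-bent tube: each bend is 0.5 to 1.25 rad, 2nd run 75 to 115 mm, 3rd run 35 to 85 mm, each by itself; no reading tells, so feel (or look). The ring has 2.5 mm play all round. The tube hardly yields; over 15 N from the ring on tube or stop is forcing.
- gauge_block: Bystander: light grey locating block, 30 x 30 mm and 22 mm high with an 8 mm pin to 36 mm, loose on the bench; origin at the centre of its underside. Not to be moved.
There are look-alikes about, which are no part of the job. Of the things that look like the part that bears collar_center, the smallest one is meant.

How it is judged (in metres and radians):
On the way:
1. the ring is threaded on the tube's free end (x of collar_center in the frame of tube_end between 0.014 and 0.05 m and y of collar_center in the frame of tube_end between -0.006 and 0.006 m and z of collar_center in the frame of tube_end between -0.006 and 0.006 m), for 0.1 s.
At the end, for the whole second after the job is handed in: The ring hangs at rest on the last run of the tube with its face within 3 mm of the stop flange (centre at most 13 mm before the stop face), released (x of collar_center in the frame of stop_face between -0.013 and 0 m and y of collar_center in the frame of stop_face between -0.006 and 0.006 m and z of collar_center in the frame of stop_face between -0.007 and 0.006 m and linear speed of collar below 0.01 m/s); the robot touches nothing.
It fails at once if the ring is forced: more than 15 N between the ring and the tube or its stop (contact force between collar and fixture above 15 N).
It fails at once if the tube or its fixture is struck or pushed with the gripper or arm (contact force between any of the fingers, the arm and fixture above 10 N).
It fails at once if the gauge block is moved more than 20 mm (distance of gauge_block from where it was at the start of the episode above 0.02 m).
It also fails if it takes over 70 s, if anything falls off the work surface, if the arm or the gripper's body presses on something with over 40 N, if the wrist force passes 120 N, or if a joint passes its speed limit or range.

## Working session

There is one attempt and no reset: what is moved stays moved. The work goes in short steps, Python scripts to look and compute and a tool call to move; the robot and the scene stay as the last step left them, time stands still between calls to the robot, and variables do not carry over. Pictures are saved under pics/ and viewed, and the job is handed in when it is done.

Besides the shell and the picture viewer there is one more tool, called after "Request:" as a command line: name --argument value ..., lists and objects as JSON in quotes. servo_tool: Moves the arm, as the interface text tells. Its arguments: {"type":"object","properties":{"moves":{"type":"array","items":{"type":"array","items":{"type":"array","items":{"type":"number"}}}},"force":{"type":"number"}},"required":["moves"]}

```bash
mkdir -p pics; ls; python3 - <<'E'
from workcell import bot, imaging
import cv2,numpy as np
for n in ["scene","top","wrist"]:
    cv2.imwrite(f"pics/{n}0.png",imaging.camera(n)); c=imaging.calibration(n); print(n,c["fx"],c["cx"],c["cy"],np.round(c["camera_from_world"],4).tolist())
o=bot.get_obs();print(o, bot.pinch_z)
E
```

```text
pics
scene 528.894945142683 278.48378484122435 206.51954024213623 [[0.5651, -0.8249, 0.0148, -0.2647], [-0.4576, -0.3283, -0.8264, 0.3286], [0.6865, 0.4602, -0.563, 0.8462], [0.0, 0.0, 0.0, 1.0]]
top 479.23454919718955 271.04238712459255 204.8844900705036 [[0.0267, -0.9995, 0.0152, 0.0388], [-0.9873, -0.0287, -0.156, 0.5501], [0.1564, -0.0109, -0.9876, 0.8732], [0.0, 0.0, 0.0, 1.0]]
wrist 303.10317069618 280.4145106120144 213.19608100073796 [[0.3743, 0.9273, -0.0003, -0.5503], [0.8923, -0.3601, 0.2721, -0.0348], [0.2522, -0.1021, -0.9623, 0.378], [0.0, 0.0, 0.0, 1.0]]
{'time': 0.15, 'q': array([6.80676058e+01, 5.00553509e+00, 1.00458438e+01, 9.50995747e+01,
       7.34993478e-04, 9.00008808e+01]), 'qd': array([ 0.08066585, -0.07569955,  0.09874887,  0.12244996, -0.03653373,
        0.00993825]), 'joint_efforts': array([ 3.27660273e-04, -5.20761359e+01,  4.65043259e+01,  1.39263627e-02,
        5.46690057e-05,  6.00112216e-06]), 'ee_pos': array([0.20535404, 0.51001164, 0.20093849]), 'tcp_rot': array([-1.79940734e+02, -7.34081953e-04,  1.58066724e+02]), 'wrist_force': array([ 0.36810629, -0.55781777,  0.08909006]), 'torque': array([ 0.04261084,  0.01773835, -0.02215874]), 'opening': 0.08533713383894173} 0.0187
```

View pics/scene0.png

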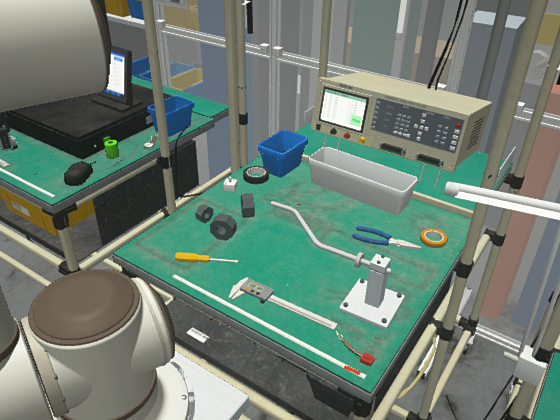

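View pics/top0.png

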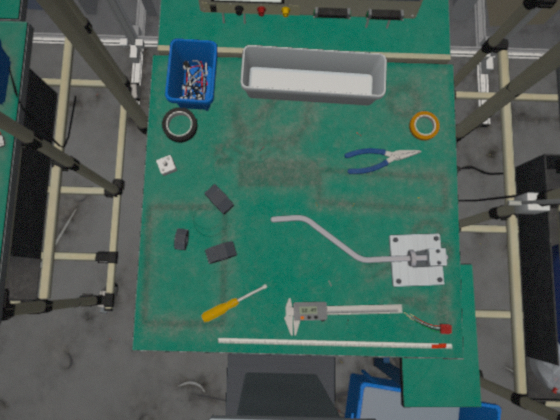

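View pics/wrist0.png

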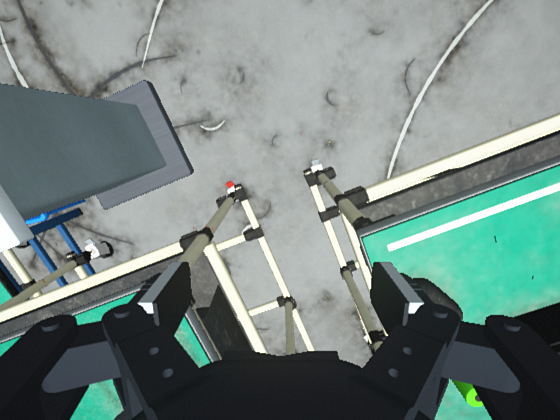

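The scene shows three dark octagons. The smallest is at top (181,239) and scene (204,213), so that is the ring. The tube's free tip is at top (273,219) and the post is near (420,258). The gauge block is at (166,164). Next I'll measure.

```bash
cat > h.py <<'E'
import numpy as np,cv2
from workcell import bot,imaging
def ray(n,uv,c=None):
    c=c or imaging.calibration(n); T=np.array(c["camera_from_world"]);R=T[:3,:3]
    d=R.T@np.array([(uv[0]-c["cx"])/c["fx"],(uv[1]-c["cy"])/c["fy"],1]); return -R.T@T[:3,3],d
def onz(n,uv,z,c=None):
    o,d=ray(n,uv,c); return o+d*(z-o[2])/d[2]
def proj(n,p,c=None):
    c=c or imaging.calibration(n); T=np.array(c["camera_from_world"]); q=T[:3,:3]@np.array(p)+T[:3,3]
    return np.array([c["fx"]*q[0]/q[2]+c["cx"],c["fy"]*q[1]/q[2]+c["cy"]])
E
python3 - <<'E'
from h import *
t=cv2.imread("pics/top0.png");s=cv2.imread("pics/scene0.png")
cv2.imwrite("pics/t_tube.png",cv2.resize(t[195:295,255:455],None,fx=4,fy=4,interpolation=cv2.INTER_CUBIC))
cv2.imwrite("pics/t_ring.png",cv2.resize(t[175:275,150:250],None,fx=6,fy=6,interpolation=cv2.INTER_CUBIC))
cv2.imwrite("pics/s_ring.png",cv2.resize(s[180:250,180:280],None,fx=8,fy=8,interpolation=cv2.INTER_CUBIC))
cv2.imwrite("pics/s_tube.png",cv2.resize(s[190:330,260:420],None,fx=4,fy=4,interpolation=cv2.INTER_CUBIC))
E
```

```text
(no output)
```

View pics/t_tube.png

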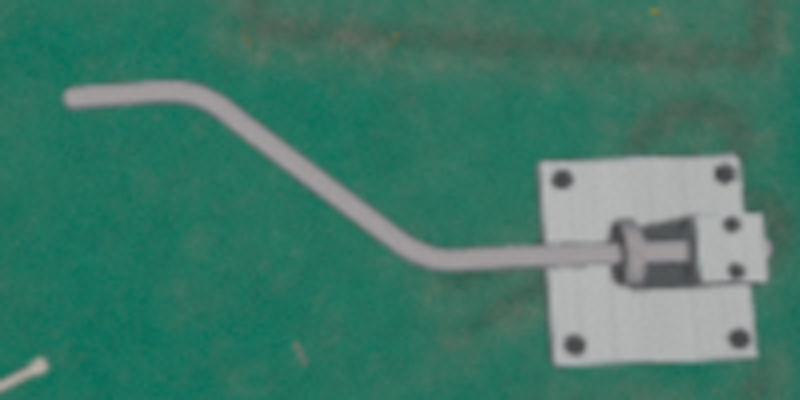

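View pics/t_ring.png

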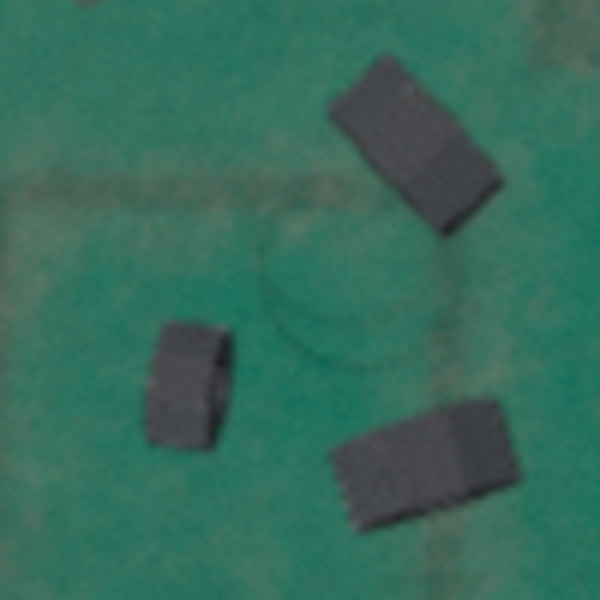

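View pics/s_ring.png

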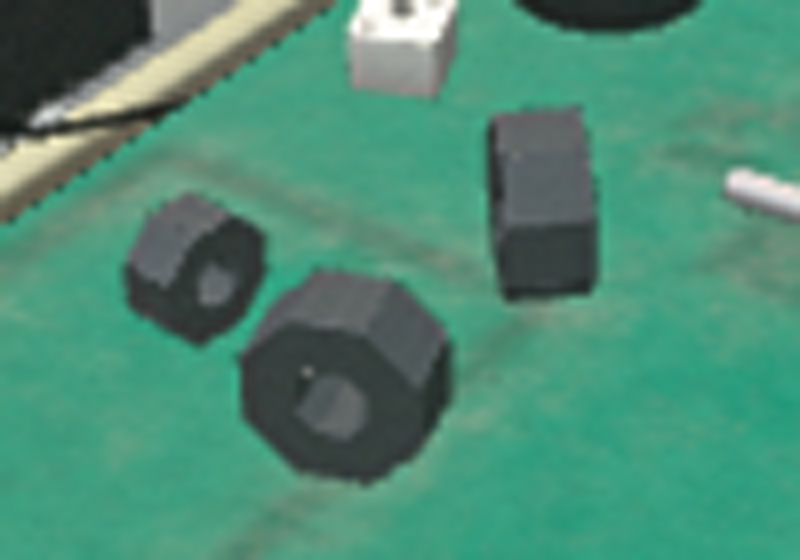

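View pics/s_tube.png

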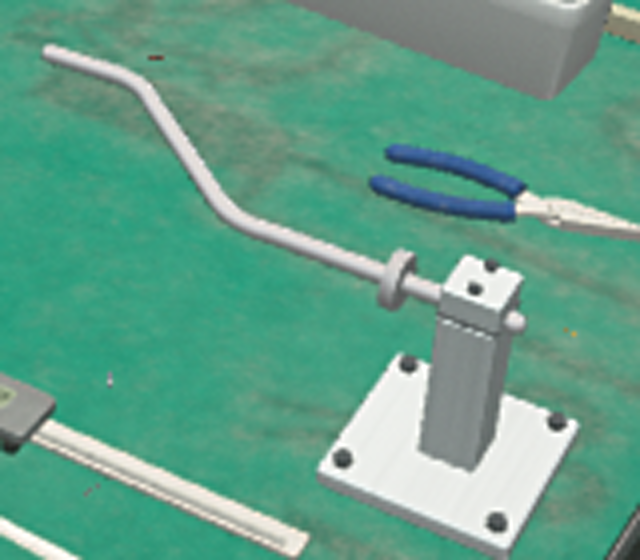

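```bash
python3 - <<'E'
from h import *
t=cv2.imread("pics/top0.png");s=cv2.imread("pics/scene0.png")
# tube centreline by columns in top
sat=lambda im:(im.max(2).astype(int)-im.min(2))
m=((sat(t)<40)&(t.max(2)>110)).astype(np.uint8)
# columns 272..408
pts=[]
for u in range(271,409):
    r=np.where(m[200:285,u])[0]+200
    if len(r)==0: print("none",u);continue
    l=np.split(r,np.where(np.diff(r)>1)[0]+1); l=max(l,key=len)
    if u>388:
        l=l[(l>252)&(l<268)]
    pts.append((u,l.mean(),len(l)))
pts=np.array(pts)
print(np.round(pts[::6],1).tolist())
W=np.array([onz("top",p[:2],0.1)[:2] for p in pts])
np.save("W.npy",W)
def fit(a,b):
    sel=W[(pts[:,0]>=a)&(pts[:,0]<=b)]; c=sel.mean(0);_,_,v=np.linalg.svd(sel-c);d=v[0]*np.sign(-v[0][1]); return c,d,np.abs((sel-c)@[-d[1],d[0]]).max()
L=[fit(275,290),fit(315,348),fit(368,385)]
for c,d,e in L: print(c,d,np.degrees(np.arctan2(d[1],d[0])),e)
def X(a,b): 
    k=np.linalg.solve(np.c_[a[1],-b[1]],b[0]-a[0]); return a[0]+k[0]*a[1]
A=X(L[0],L[1]);B=X(L[1],L[2]);
b1=np.arccos(L[0][1]@L[1][1]);b2=np.arccos(L[1][1]@L[2][1]);print(A,B,b1,b2)
print("run2",np.linalg.norm(B-A)-40e-3*(np.tan(b1/2)+np.tan(b2/2)))
print("tip start",W[0], "tip via 45:",A-L[0][1]*(0.045+0.04*np.tan(b1/2)))
# ring etc contours (dark)
for n,im in(("top",t),("scene",s)):
    d=((im.max(2)<95)&(sat(im)<25)).astype(np.uint8)
    nn,lab,st,ce=cv2.connectedComponentsWithStats(d)
    for i in range(1,nn):
        if st[i,4]>80 and 150<ce[i][0]<300 and 150<ce[i][1]<280:
            cn=cv2.findContours((lab==i).astype(np.uint8),0,2)[0][0]
            print(n,st[i],ce[i],cv2.minAreaRect(cn), cv2.approxPolyDP(cn,1.5,True)[:,0].tolist())
E
```

```text
[[271.0, 219.0, 5.0], [277.0, 218.5, 6.0], [283.0, 218.5, 6.0], [289.0, 217.5, 6.0], [295.0, 217.5, 6.0], [301.0, 217.5, 6.0], [307.0, 220.0, 7.0], [313.0, 224.0, 9.0], [319.0, 228.5, 8.0], [325.0, 233.5, 8.0], [331.0, 237.5, 8.0], [337.0, 242.5, 8.0], [343.0, 246.5, 8.0], [349.0, 250.5, 8.0], [355.0, 255.5, 8.0], [361.0, 259.0, 7.0], [367.0, 259.5, 6.0], [373.0, 259.0, 7.0], [379.0, 259.0, 7.0], [385.0, 258.5, 6.0], [391.0, 259.0, 13.0], [397.0, 260.0, 15.0], [403.0, 260.0, 15.0]]
[0.51632465 0.03368131] [ 0.09588783 -0.99539215] -84.4975780083458 0.0005643592188437431
[ 0.48356618 -0.05406642] [-0.58114307 -0.81380141] -125.53097997199319 0.0007313784343371292
[ 0.44828739 -0.13393135] [ 0.06067668 -0.99815747] -86.52134567461549 0.0010764750109316331
[ 0.51987902 -0.00321588] [ 0.44658089 -0.10585862] 0.7161679675599534 0.6808465584881457
run2 0.09699030052813407
tip start [0.51433386 0.05415144] tip via 45: [0.51412875 0.05647647]
top [205 185  29  30 423] [218.93617021 199.07801418] ((218.75001525878906, 199.25), (29.698484420776367, 14.849241256713867), 45.0) [[213, 185], [205,
[... 775 characters left out ...]
1] ((246.94509887695312, 205.50608825683594), (22.196741104125977, 11.705741882324219), 83.6598129272461) [[241, 195], [243, 216], [252, 216], [253, 207], [243, 208]]
scene [196 207  17  16 145] [205.04827586 214.80689655] ((205.1000213623047, 215.20001220703125), (12.074767112731934, 17.8885440826416), 63.43495178222656) [[212, 209], [208, 207], [200, 216], [196, 213], [196, 217], [205, 222], [210, 218]]
scene [210 216  26  25 419] [223.1026253  228.23866348] ((223.54864501953125, 228.9080810546875), (22.056440353393555, 25.953081130981445), 72.89727020263672) [[231, 217], [228, 216], [225, 222], [215, 220], [210, 224], [211, 232], [217, 238], [225, 240], [232, 235], [235, 230], [235, 222]]
```

```bash
python3 - <<'E'
from h import *
print("ring",onz("top",(180.9,238.9),0.03), "top cam",ray("top",(0,0))[0])
for uv in [(177.8,228.7),(188.3,229.7),(175,248.7),(185.5,249.5)]: print(onz("top",uv,0.035))
print("block",onz("top",(166,164),0.03))
o=bot.get_obs()
from scipy.spatial.transform import Rotation as R
Rt=R.from_euler("xyz",o["tcp_rot"],degrees=True)
print("wrist cam in tool",Rt.inv().apply(ray("wrist",(0,0))[0]-o["ee_pos"]))
T=np.array(imaging.calibration("wrist")["camera_from_world"]);print(np.round(T[:3,:3]@Rt.as_matrix(),3))
for n in("top","scene"): print(n,[proj(n,p).round(1) for p in [(.514,.055,.1)]])
E
```

```text
ring [0.48006402 0.22450076 0.03      ] top cam [0.4055865  0.06410581 0.94759925]
[0.49894895 0.23061041 0.035     ]
[0.49760033 0.21053842 0.035     ]
[0.4607764  0.23373196 0.035     ]
[0.45981401 0.2138124  0.035     ]
block [0.62593843 0.26180231 0.03      ]
wrist cam in tool [ 0.06884208  0.00051287 -0.17215234]
[[-0.001  1.    -0.001]
 [-0.962 -0.001 -0.272]
 [-0.272  0.001  0.962]]
top [array([270.5, 219.2])]
scene [array([270.3, 203.2])]
```

Request:
servo_tool --moves '[[[0,0,0,-3,-1.35,0,8.5],[0,0,0,-3,-1.35,0,8.5],[0,0,0,-3,-1.35,0,8.5],[0,0,0,-3,-1.35,0,8.5],[0,0,0,-3,-1.35,0,8.5],[0,0,0,-3,-1.35,0,8.5],[0,0,0,-3,-1.35,0,8.5],[0,0,0,-3,-1.35,0,8.5],[0,0,0,-3,-1.35,0,8.5],[0,0,0,-3,-1.35,0,8.5],[0,0,0,-3,-1.35,0,8.5],[0,0,0,-3,-1.35,0,8.5]]]'

```text
time: 1.15
ee_pos: [0.4857, 0.2163, 0.197]
tcp_rot: [-179.7, -0.1, 158.7]
wrist_force: [-0.3, 1.1, -0.0]
opening: 0.085
```

Request:
servo_tool --moves '[[[0,0,-0.12,0,0,0,8.5],[0,0,-0.12,0,0,0,8.5],[0,0,-0.12,0,0,0,8.5],[0,0,-0.12,0,0,0,8.5],[0,0,-0.12,0,0,0,8.5],[0,0,-0.12,0,0,0,8.5],[0,0,-0.12,0,0,0,8.5],[0,0,-0.12,0,0,0,8.5],[0,0,-0.12,0,0,0,8.5],[0,0,-0.12,0,0,0,8.5],[0,0,-0.12,0,0,0,8.5],[0,0,-0.12,0,0,0,8.5]]]'

```text
time: 2.15
ee_pos: [0.4896, 0.2083, 0.1921]
tcp_rot: [179.6, -0.7, -116.1]
wrist_force: [-0.5, 0.2, -0.4]
opening: 0.0847
```

Request:
servo_tool --moves '[[[0,0.01,0,0,0,0,8.5],[0,0,0,0,0,0,8.5]]]'

```text
time: 2.32
ee_pos: [0.4893, 0.2081, 0.1916]
tcp_rot: [179.6, -1.4, -116.0]
wrist_force: [0.2, 1.1, 0.4]
opening: 0.0847
```

```bash
python3 - <<'E'
from h import *
print(bot.get_obs()["ee_pos"],bot.get_obs()["tcp_rot"],bot.get_obs()["q"])
cv2.imwrite("pics/w1.png",imaging.camera("wrist"))
print(proj("wrist",(.48,.2225,.02)))
E
```

```text
[0.48929185 0.20810882 0.19162352] [ 179.59389171   -1.39048596 -115.96669804] [ 23.39498428   3.70385826   7.6104624   95.22630189  -0.59733047
 -40.62651004]
[292.11034008 199.89168693]
```

View pics/w1.png

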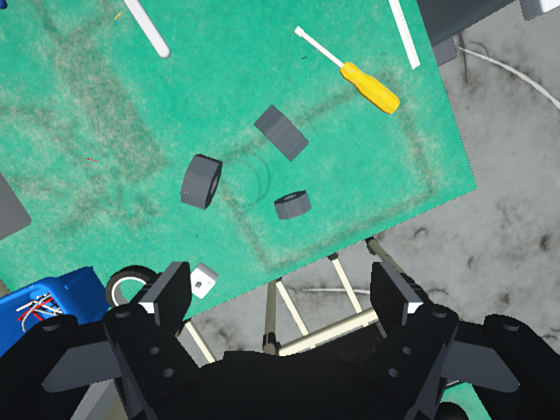

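```bash
cat >> h.py <<'E'
from scipy.spatial.transform import Rotation as Ro
def go(p,yaw,o=None):
    o=o or bot.get_obs(); Rt=Ro.from_euler("xyz",o["tcp_rot"],degrees=True); G=Ro.from_euler("xyz",[180,0,yaw],degrees=True)
    rv=(Rt.inv()*G).as_rotvec(); print("rot",rv.round(4),"shift after rot cm",(G.inv().apply(np.array(p)-o["ee_pos"])*100).round(2),"shift now",(Rt.inv().apply(np.array(p)-o["ee_pos"])*100).round(2))
E
python3 - <<'E'
from h import *
im=cv2.imread("pics/w1.png")
cv2.imwrite("pics/w1c.png",cv2.resize(im[180:230,265:325],None,fx=10,fy=10,interpolation=cv2.INTER_CUBIC))
E
```

```text
(no output)
```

View pics/w1c.png

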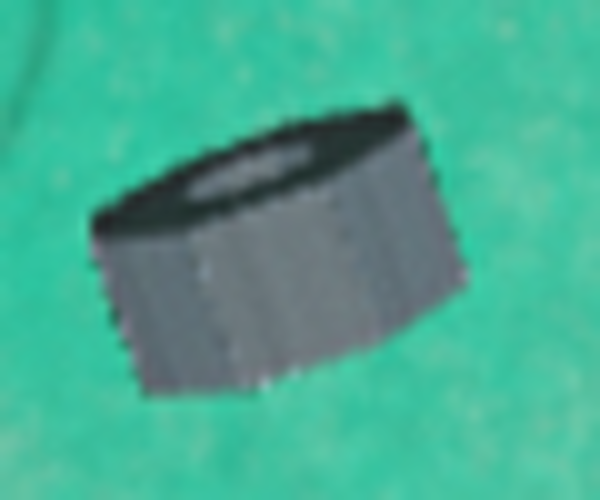

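```bash
python3 - <<'E'
from h import *
P=np.array([onz("wrist",(265+(a-4.5)/10,180+(b-4.5)/10),0.0283) for a,b in [(95,232),(145,393),(408,130),(468,283)]])
print(P.round(4)); c=P.mean(0);d=(P[0]-P[1]+P[2]-P[3]);e=(P[0]+P[1]-P[2]-P[3])/2
print(c,np.degrees(np.arctan2(d[1],d[0])),np.linalg.norm(d)/2,np.degrees(np.arctan2(-e[0],e[1])),np.degrees(np.arctan2(e[1],e[0])),np.linalg.norm(e))
go((c[0],c[1],.10),-94.5)
E
```

```text
[[0.4995 0.2147 0.0283]
 [0.5027 0.2343 0.0283]
 [0.4625 0.2197 0.0283]
 [0.4638 0.2388 0.0283]]
[0.48212416 0.22688017 0.0283    ] -96.70410171514257 0.01950074389233899 -97.16454676814838 -7.164546768148378 0.03824357067264016
rot [ 0.0114 -0.0222 -0.3747] shift after rot cm [-1.81  0.87  9.17] shift now [-1.59  1.4   9.14]
```

Request:
servo_tool --moves '[[[0.003,-0.007,-0.11,-0.4,0.4,2,8.5],[0.004,-0.007,-0.11,-0.4,0.4,2,8.5],[0.004,-0.008,-0.11,-0.5,0.3,2,8.5],[0,0,0,-0.4,0,1,8.5],[0,0,0,0,0,0,8.5]]]'

```text
time: 2.78
ee_pos: [0.4839, 0.2284, 0.1197]
tcp_rot: [-179.9, 0.1, -97.5]
wrist_force: [-0.9, 0.3, -0.0]
opening: 0.0851
```

```bash
python3 - <<'E'
from h import *
print(bot.get_obs()["ee_pos"],bot.get_obs()["tcp_rot"])
im=imaging.camera("wrist")
cv2.imwrite("pics/w2.png",im)
print(proj("wrist",(.482,.227,.02)))
go((.482,.227,.025),-97)
u,v=proj("wrist",(.482,.227,.02)).astype(int)
print(u,v)
cv2.imwrite("pics/w2c.png",cv2.resize(im[v-40:v+40,u-50:u+50],None,fx=7,fy=7,interpolation=cv2.INTER_CUBIC))
E
```

```text
[0.48386488 0.22836074 0.11968789] [-1.79869013e+02  6.04109061e-02 -9.74804946e+01]
[283.07016096 202.3907744 ]
rot [-0.0026  0.0012 -0.0081] shift after rot cm [0.14 0.18 9.56] shift now [0.16 0.21 9.56]
283 202
```

View pics/w2c.png

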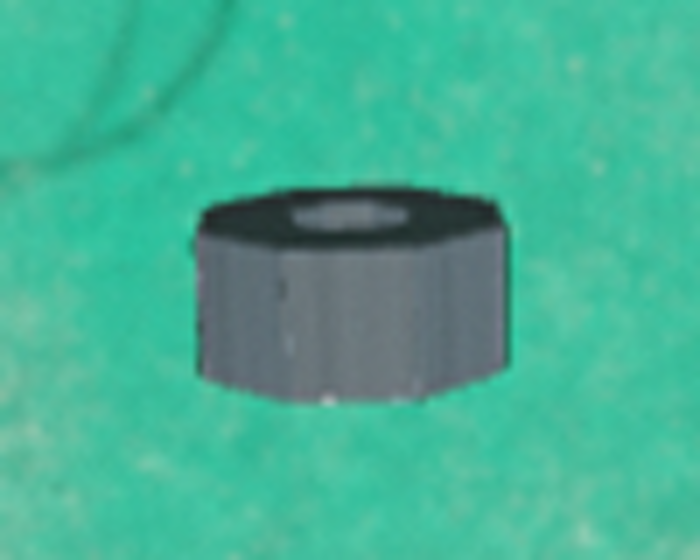

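```bash
python3 - <<'E'
from h import *
P=np.array([onz("wrist",(233+(a-3)/7,162+(b-3)/7),0.0283) for a,b in [(197,238),(200,376),(507,230),(509,368)]])
print(P.round(4)); c=P.mean(0);d=(P[0]-P[1]+P[2]-P[3]);e=(P[0]+P[1]-P[2]-P[3])/2
print(c,np.degrees(np.arctan2(d[1],d[0])),np.linalg.norm(d)/2,np.degrees(np.arctan2(e[1],e[0])),np.linalg.norm(e))
go((c[0],c[1],.006),-97)
E
```

```text
[[0.5008 0.2162 0.0283]
 [0.5031 0.2343 0.0283]
 [0.4615 0.2203 0.0283]
 [0.4632 0.2385 0.0283]]
[0.48213057 0.22730858 0.0283    ] -96.37619885822566 0.018305382149907266 -5.944927966767594 0.03979906864819816
rot [-0.0026  0.0012 -0.0081] shift after rot cm [ 0.11  0.17 11.46] shift now [ 0.13  0.2  11.46]
```

Request:
servo_tool --moves '[[[-0.002,0.001,-0.022,0.1,0.2,2,8.5],[0,0,0,0,0,3,8.5],[0,0,0,0,0,3,8.5],[0,0,0,0,0,2,8.5],[0,0,0,0,0,0,8.5]]]'

```text
time: 3.25
ee_pos: [0.4867, 0.2286, 0.025]
tcp_rot: [-179.5, 0.2, -97.5]
wrist_force: [-0.7, 0.4, -1.2]
opening: 0.0852
```

```bash
python3 - <<'E'
from h import *
print(bot.get_obs()["ee_pos"],bot.get_obs()["tcp_rot"])
go((.4821,.2273,.003),-96.2)
E
```

```text
[0.48667022 0.22864886 0.02499728] [-179.48761168    0.24209803  -97.48112343]
rot [-0.009   0.0041 -0.0224] shift after rot cm [0.18 0.44 2.2 ] shift now [0.2  0.46 2.19]
```

Request:
servo_tool --moves '[[[-0.009,0.004,-0.022,0.15,0.45,0,8.5],[-0.002,0.001,-0.01,0.05,0.1,1.0,8.5],[0,0,0,0,0,0.5,8.5]]]'

```text
time: 3.5
ee_pos: [0.4829, 0.2279, 0.0142]
tcp_rot: [-180.0, 0.0, -95.8]
wrist_force: [-0.3, -1.2, -0.7]
opening: 0.085
```

```bash
python3 - <<'E'
from h import *
print(bot.get_obs()["ee_pos"],bot.get_obs()["tcp_rot"])
go((.4821,.2273,.003),-96.2)
E
```

```text
[0.48285743 0.22793352 0.01419702] [-1.79956782e+02  4.22812190e-02 -9.58344744e+01]
rot [-0.0008  0.0007  0.0064] shift after rot cm [0.07 0.07 1.12] shift now [0.07 0.07 1.12]
```

Request:
servo_tool --moves '[[[0,0,0.006,0.07,0.1,0.7,8.5],[0,0,0,0,0,0.4,8.5],[0,0,0,0,0,0,8.5]]]'

```text
time: 3.75
ee_pos: [0.483, 0.2278, 0.004]
tcp_rot: [-179.8, 0.1, -96.3]
wrist_force: [0.2, 0.6, 0.7]
opening: 0.085
```

```bash
python3 - <<'E'
from h import *
print(bot.get_obs()["ee_pos"],bot.get_obs()["tcp_rot"])
go((.4821,.2273,.003),-96.2)
im=imaging.camera("wrist")
cv2.imwrite("pics/w3.png",im)
E
```

```text
[0.48304809 0.22781315 0.00400067] [-1.79809194e+02  1.26743203e-01 -9.62995491e+01]
rot [-0.0033  0.0022 -0.0017] shift after rot cm [0.06 0.09 0.1 ] shift now [0.06 0.09 0.1 ]
```

View pics/w3.png

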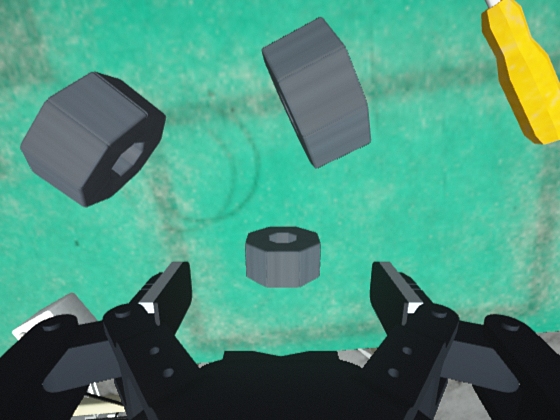

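Request:
servo_tool --moves '[[[0,0,0,0.06,0.05,0.05,3.5],[0,0,0,0,0,0,3.5],[0,0,0,0,0,0,3.5],[0,0,0,0,0,0,3.5],[0,0,0,0,0,0,3.5],[0,0,0,0,0,0,3.5],[0,0,0,0,0,0,3.5],[0,0,0,0,0,0,3.5]]]' --force 30

```text
time: 4.47
ee_pos: [0.4832, 0.2276, 0.0053]
tcp_rot: [-179.7, 0.2, -96.3]
wrist_force: [0.5, 0.8, 0.0]
opening: 0.035
```

```bash
python3 - <<'E'
from h import *
print(bot.get_obs())
im=imaging.camera("wrist")
cv2.imwrite("pics/w4.png",im)
E
```

```text
{'time': 4.4667, 'q': array([ 2.52187189e+01,  3.28374018e+00, -1.34711122e+01,  7.28838907e+01,
        8.24765362e-03, -5.84642403e+01]), 'qd': array([-0.02152479, -0.05505279,  0.07237403,  0.02034311,  0.15769846,
       -0.02377853]), 'joint_efforts': array([-8.62361903e-04, -4.96460795e+01,  4.59891200e+01, -6.75162300e-02,
        3.29277336e-04,  1.36380290e-04]), 'ee_pos': array([0.4832111 , 0.22762483, 0.00532852]), 'tcp_rot': array([-179.69640826,    0.195977  ,  -96.31649568]), 'wrist_force': array([0.53904843, 0.79476746, 0.03158012]), 'torque': array([ 0.01620714, -0.00685857,  0.03084842]), 'opening': 0.034954012775437665}
```

View pics/w4.png

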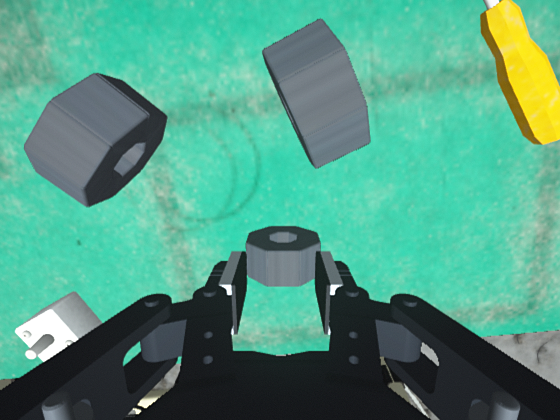

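Request:
servo_tool --moves '[[[0,0,0,0,0,0,2.5],[0,0,0,0,0,0,2.5],[0,0,0,0,0,0,2.5],[0,0,0,0,0,0,2.5]]]' --force 30

```text
time: 4.85
ee_pos: [0.4828, 0.2279, 0.006]
tcp_rot: [-179.7, 0.2, -96.3]
wrist_force: [-0.9, -0.2, 1.5]
opening: 0.025
```

```bash
python3 - <<'E'
from h import *
o=bot.get_obs();print(o["opening"],o["ee_pos"],o["tcp_rot"],o["wrist_force"])
im=imaging.camera("wrist")
cv2.imwrite("pics/w5.png",cv2.resize(im[210:360,180:380],None,fx=4,fy=4))
E
```

```text
0.024956296442926792 [0.48275998 0.22789533 0.00603445] [-179.73509485    0.23120815  -96.29859638] [-0.91852142 -0.18935446  1.49055444]
```

View pics/w5.png

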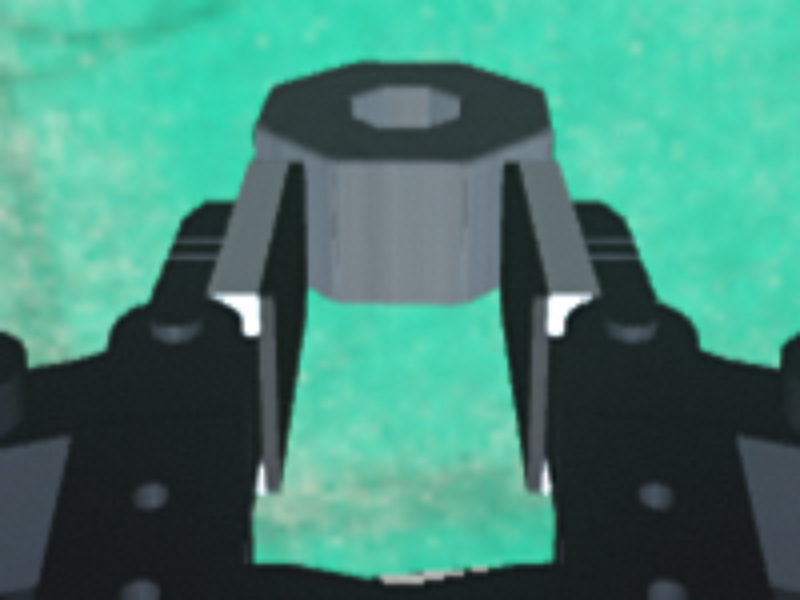

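```bash
python3 - <<'E'
from h import *
o=bot.get_obs();Rt=Ro.from_euler("xyz",o["tcp_rot"],degrees=True)
for x in(.011,-.011):
  for z in (0,-.019,-.04,-.054):
    p=o["ee_pos"]+Rt.apply([x,.0125,z]); print(x,z,p.round(3),((proj("wrist",p)-[180,210])*4).round(0))
print(((proj("wrist",(.482,.227,.04))-[180,210])*4))
E
```

```text
0.011 0 [0.469 0.218 0.006] [487.  69.]
0.011 -0.019 [0.469 0.218 0.025] [497. 113.]
0.011 -0.04 [0.469 0.218 0.046] [510. 176.]
0.011 -0.054 [0.469 0.218 0.06 ] [522. 229.]
-0.011 0 [0.472 0.24  0.006] [485. 204.]
-0.011 -0.019 [0.471 0.24  0.025] [494. 262.]
-0.011 -0.04 [0.471 0.24  0.046] [506. 342.]
-0.011 -0.054 [0.471 0.24  0.06 ] [517. 409.]
[408.58760828 232.24527872]
```

```bash
python3 - <<'E'
from h import *
s=imaging.camera("scene"); cv2.imwrite("pics/s2.png",cv2.resize(s[120:270,130:330],None,fx=4,fy=4,interpolation=cv2.INTER_CUBIC))
E
```

```text
(no output)
```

View pics/s2.png

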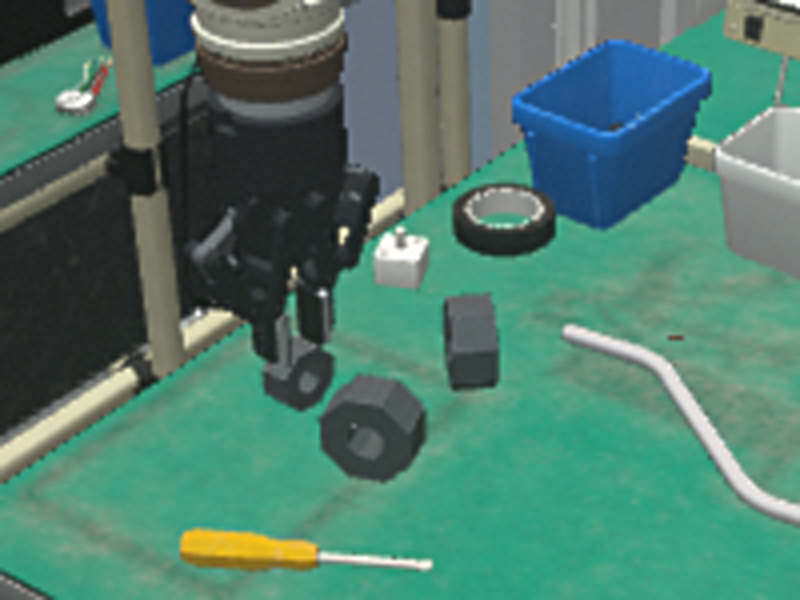

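```bash
python3 - <<'E'
from h import *
o=bot.get_obs();Rt=Ro.from_euler("xyz",o["tcp_rot"],degrees=True)
f=lambda n,p:((proj(n,p)-[130,120])*4).round(0)
for y in(.0125,-.0125):
  for z in (0,-.019,-.034,-.054):
    print(y,z,f("scene",o["ee_pos"]+Rt.apply([0.011,y,z])),f("scene",o["ee_pos"]+Rt.apply([-0.011,y,z])))
print("ringfar,near top",f("scene",(.482,.217,.04)),f("scene",(.482,.237,.04)),f("scene",(.482,.217,.0)),f("scene",(.482,.217,.02)))
t=imaging.camera("top");cv2.imwrite("pics/t2.png",cv2.resize(t[150:300,120:320],None,fx=4,fy=4,interpolation=cv2.INTER_CUBIC))
E
```

```text
0.0125 0 [294. 409.] [269. 394.]
0.0125 -0.019 [292. 383.] [267. 368.]
0.0125 -0.034 [290. 362.] [265. 348.]
0.0125 -0.054 [288. 334.] [262. 320.]
-0.0125 0 [324. 390.] [300. 376.]
-0.0125 -0.019 [323. 365.] [298. 351.]
-0.0125 -0.034 [321. 344.] [296. 330.]
-0.0125 -0.054 [319. 316.] [294. 303.]
ringfar,near top [306. 352.] [281. 341.] [310. 407.] [308. 380.]
```

View pics/t2.png

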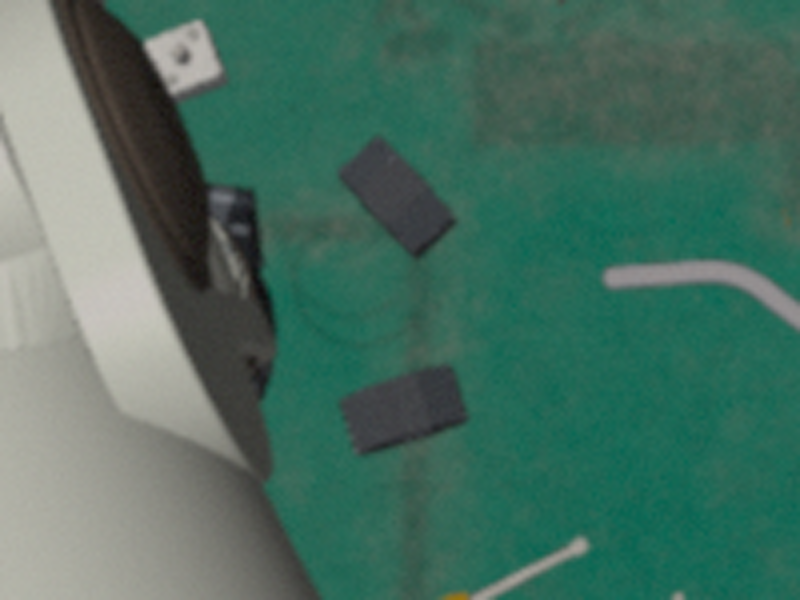

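The fingers passed over the ring. In both views the tips show about 34 mm short of the reported TCP. I'll open, go lower in checked steps and look again.

Request:
servo_tool --moves '[[[0,0,0,0,0,0,6],[0,0,0,0,0,0,6],[0,0,0,0,0,0,6],[0,0,0,0,0,0,6],[0,0,0,0,0,0,6]]]'

```text
time: 5.42
ee_pos: [0.483, 0.2277, 0.0054]
tcp_rot: [-179.7, 0.2, -96.3]
wrist_force: [0.1, 0.1, 0.6]
opening: 0.0605
```

```bash
python3 - <<'E'
from h import *
o=bot.get_obs();print(o["opening"],o["ee_pos"],o["tcp_rot"],o["wrist_force"])
im=imaging.camera("wrist");cv2.imwrite("pics/w6.png",im[200:420])
s=imaging.camera("scene"); cv2.imwrite("pics/s3.png",cv2.resize(s[120:240,150:270],None,fx=5,fy=5,interpolation=cv2.INTER_CUBIC))
E
```

```text
0.060490256279331224 [0.48295484 0.22773075 0.00542492] [-179.7331785     0.21103748  -96.31229144] [0.11408419 0.13427547 0.55644443]
```

View pics/w6.png

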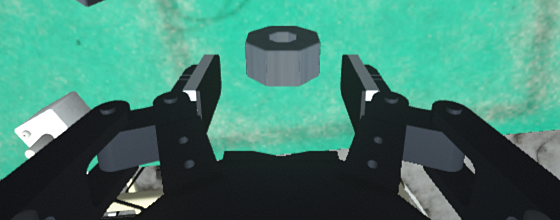

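View pics/s3.png

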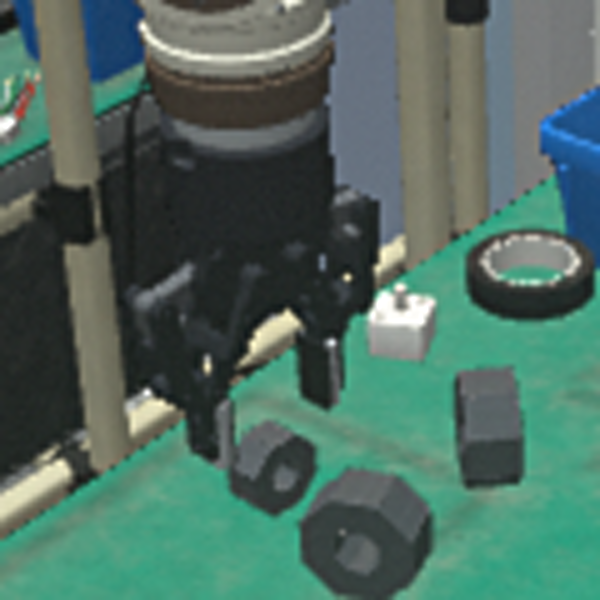

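Request:
servo_tool --moves '[[[0,0,0,0.05,0.05,0.6,6],[0,0,0,0,0,0.6,6],[0,0,0,0,0,0.6,6],[0,0,0,0,0,0,6]]]'

```text
time: 5.85
ee_pos: [0.4825, 0.2273, -0.0144]
tcp_rot: [-179.7, 0.2, -96.3]
wrist_force: [-0.3, 0.4, -1.0]
opening: 0.0604
```

```bash
python3 - <<'E'
from h import *
o=bot.get_obs();print(o["opening"],o["ee_pos"],o["tcp_rot"],o["wrist_force"])
im=imaging.camera("wrist");cv2.imwrite("pics/w7.png",im[200:420])
s=imaging.camera("scene"); cv2.imwrite("pics/s4.png",cv2.resize(s[120:240,150:270],None,fx=5,fy=5,interpolation=cv2.INTER_CUBIC))
E
```

```text
0.06036229014411566 [ 0.48247733  0.22729581 -0.0144257 ] [-179.71987185    0.21590426  -96.31444045] [-0.34529334  0.44912034 -0.9995101 ]
```

View pics/w7.png

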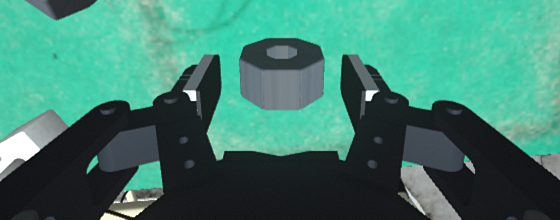

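View pics/s4.png

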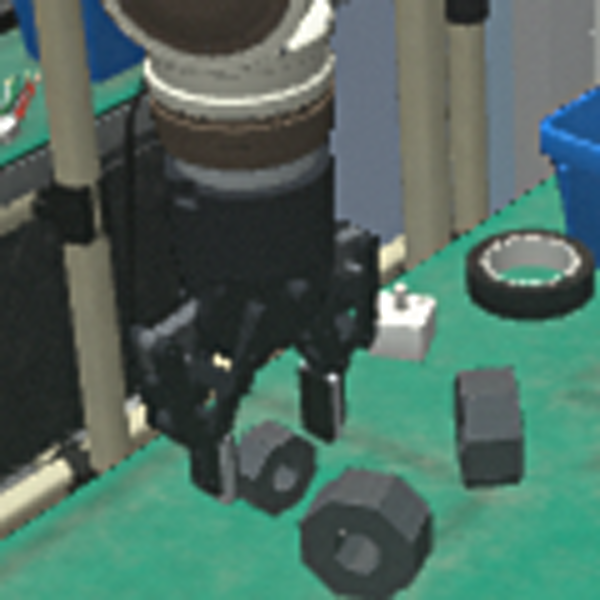

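Request:
servo_tool --moves '[[[0,0,0,0.02,0.05,0.5,6],[0,0,0,0,0,0.5,6],[0,0,0,0,0,0.5,6],[0,0,0,0,0,0.1,6]]]'

```text
time: 6.28
ee_pos: [0.4829, 0.2277, -0.0302]
tcp_rot: [-179.6, 0.3, -96.3]
wrist_force: [0.9, 0.2, -1.0]
opening: 0.0602
```

```bash
python3 - <<'E'
from h import *
o=bot.get_obs();print(o["opening"],o["ee_pos"],o["tcp_rot"],o["wrist_force"])
im=imaging.camera("wrist");cv2.imwrite("pics/w8.png",im[200:420])
s=imaging.camera("scene"); cv2.imwrite("pics/s5.png",cv2.resize(s[120:240,150:270],None,fx=5,fy=5,interpolation=cv2.INTER_CUBIC))
E
```

```text
0.06018053410144465 [ 0.48292549  0.22766831 -0.0301882 ] [-179.61293097    0.28617509  -96.31044538] [ 0.92253193  0.18713242 -1.03659335]
```

View pics/w8.png

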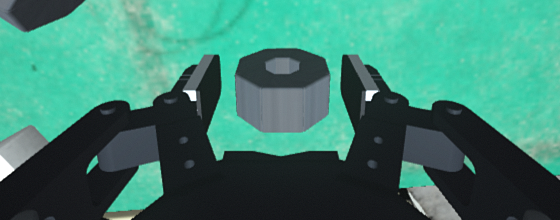

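View pics/s5.png

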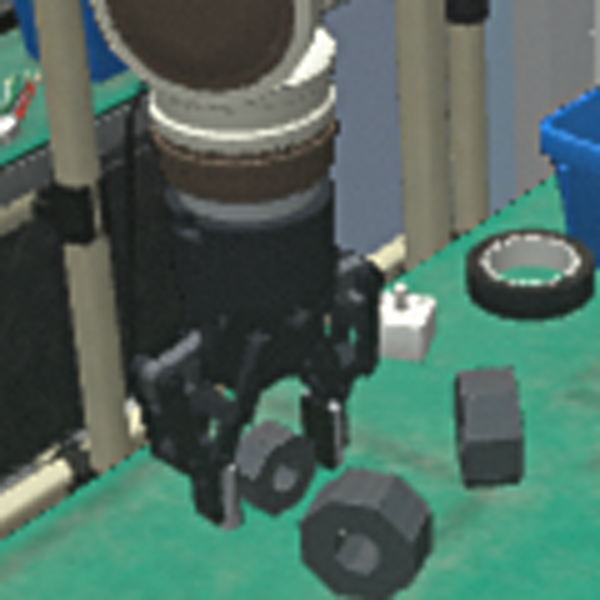

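```bash
python3 - <<'E'
from h import *
for x in (.450,.516):
  for y in (.217,.239):
    print(x,y,[(z,((proj("scene",(x,y,z))-[150,120])*5).round(0).tolist()) for z in (0,.01,.02)])
E
```

```text
0.45 0.217 [(0, [243.0, 541.0]), (0.01, [242.0, 524.0]), (0.02, [240.0, 507.0])]
0.45 0.239 [(0, [209.0, 525.0]), (0.01, [207.0, 508.0]), (0.02, [205.0, 491.0])]
0.516 0.217 [(0, [333.0, 476.0]), (0.01, [332.0, 459.0]), (0.02, [331.0, 442.0])]
0.516 0.239 [(0, [299.0, 461.0]), (0.01, [298.0, 444.0]), (0.02, [297.0, 428.0])]
```

Request:
servo_tool --moves '[[[0,0,0,0.04,0.06,-0.15,3.6],[0,0,0,0,0,0,3.6],[0,0,0,0,0,0,3.6],[0,0,0,0,0,0,3.6],[0,0,0,0,0,0,3.6],[0,0,0,0,0,0,3.6]]]' --force 30

```text
time: 6.88
ee_pos: [0.4827, 0.2275, -0.0273]
tcp_rot: [-179.6, 0.3, -96.3]
wrist_force: [0.6, -0.6, -1.3]
opening: 0.039
```

```bash
python3 - <<'E'
from h import *
o=bot.get_obs();print(o["opening"],o["ee_pos"],o["tcp_rot"],o["wrist_force"])
im=imaging.camera("wrist");cv2.imwrite("pics/w9.png",cv2.resize(im[210:360,180:380],None,fx=4,fy=4))
E
```

```text
0.03901897303636295 [ 0.48266403  0.22748053 -0.02734608] [-179.55916967    0.31346826  -96.31210508] [ 0.64977866 -0.57823317 -1.29219578]
```

View pics/w9.png

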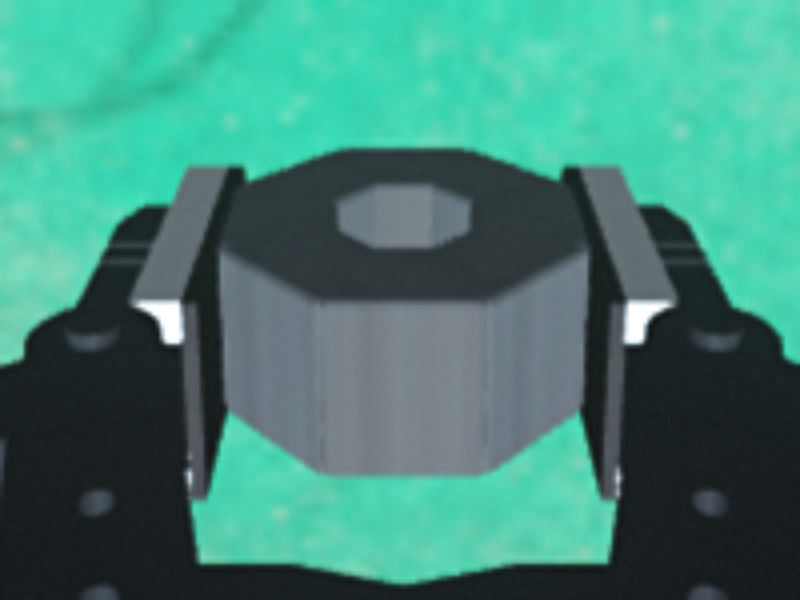

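Request:
servo_tool --moves '[[[0,0,0,0,0,0,3.4],[0,0,0,0,0,0,3.4],[0,0,0,0,0,-1,3.4],[0,0,0,0,0,-2,3.4],[0,0,0,0,0,-3,3.4],[0,0,0,0,0,-2.5,3.4],[0,0,0,0,0,0,3.4]]]' --force 30

```text
time: 7.52
ee_pos: [0.48, 0.2262, 0.0613]
tcp_rot: [-179.8, 0.2, -96.3]
wrist_force: [0.9, 0.4, 0.3]
opening: 0.0396
```

```bash
python3 - <<'E'
from h import *
o=bot.get_obs();print(o["opening"],o["ee_pos"],o["tcp_rot"],o["wrist_force"])
im=imaging.camera("wrist");cv2.imwrite("pics/w10.png",im)
s=imaging.camera("scene"); cv2.imwrite("pics/s6.png",cv2.resize(s[100:240,150:310],None,fx=5,fy=5,interpolation=cv2.INTER_CUBIC)[:600])
d=np.array([.08,-.997]);p=np.array([.5143,.0555])-.05*d
go((p[0],p[1],.0527),-85.5)
E
```

```text
0.03956411525895531 [0.47996286 0.22616554 0.06126139] [-1.79799917e+02  1.68716194e-01 -9.63113224e+01] [0.90864078 0.44970629 0.32177058]
rot [-0.0004  0.0009 -0.1887] shift after rot cm [12.23 -2.2   0.45] shift now [11.61 -4.45  0.44]
```

View pics/w10.png

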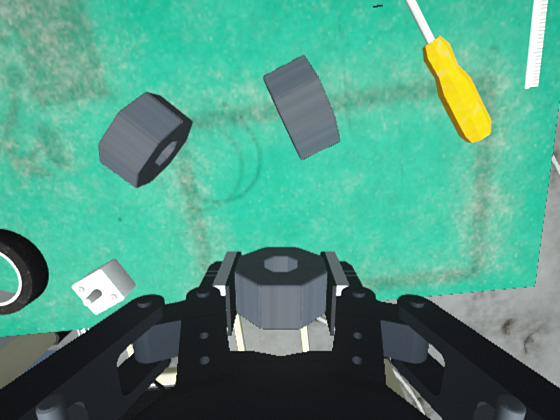

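View pics/s6.png

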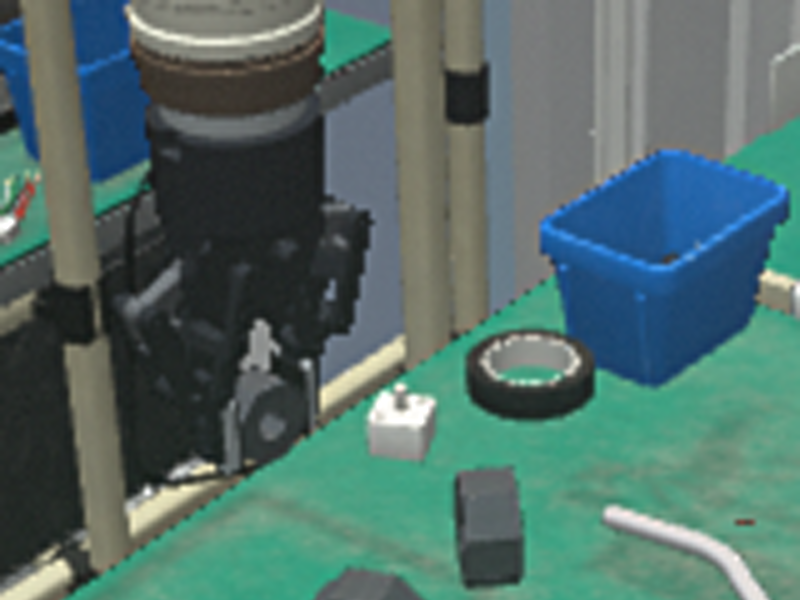

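Request:
servo_tool --moves '[[[0,0,-0.095,0,0,0,3.4],[0,0,-0.095,0,0,0.4,3.4],[0,0,0,3,-0.55,0,3.4],[0,0,0,3,-0.55,0,3.4],[0,0,0,3,-0.55,0,3.4],[0,0,0,2.4,-0.5,0,3.4],[0,0,0,0,0,0,3.4]]]'

```text
time: 8.2
ee_pos: [0.5065, 0.1102, 0.0444]
tcp_rot: [179.4, -0.1, -84.5]
wrist_force: [-0.8, 0.1, -0.1]
opening: 0.0394
```

```bash
python3 - <<'E'
from h import *
o=bot.get_obs();print(o["opening"],o["ee_pos"],o["tcp_rot"],o["wrist_force"])
np.save("c11.npy",imaging.calibration("wrist")["camera_from_world"])
im=imaging.camera("wrist");cv2.imwrite("pics/w11.png",im)
d=np.array([.08,-.997]);p=np.array([.5143,.0555])-.05*d
go((p[0],p[1],.0527),-85.5)
E
```

```text
0.03938307438927267 [0.5065388  0.11019047 0.04435479] [ 1.79397095e+02 -6.71832273e-02 -8.45348333e+01] [-0.76142252  0.14812833 -0.08465999]
rot [ 0.0113 -0.0006  0.0166] shift after rot cm [ 0.64 -0.39 -0.86] shift now [ 0.65 -0.37 -0.86]
```

View pics/w11.png

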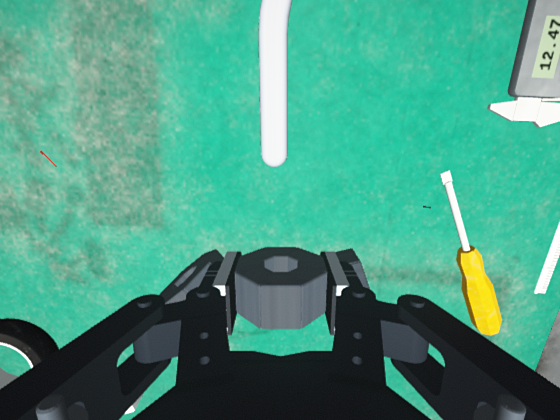

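```bash
cat > tube.py <<'E'
from h import *
def lines(im,c,rows,z=.1,u0=280,w=60):
    sat=im.max(2).astype(int)-im.min(2); m=(sat<40)&(im.min(2)>150)
    out=[]
    for v in rows:
        r=np.where(m[v,max(0,u0-w):u0+w])[0]+max(0,u0-w)
        if len(r)<5: continue
        l=max(np.split(r,np.where(np.diff(r)>2)[0]+1),key=len)
        a=onz("wrist",(l[0]-.0,v),z,c);b=onz("wrist",(l[-1]+.0,v),z,c)
        out.append((v,*((a+b)/2)[:2],np.linalg.norm(a-b)))
    return np.array(out)
E
python3 - <<'E'
from tube import *
im=cv2.imread("pics/w11.png");c=imaging.calibration("wrist");c=dict(c);c["camera_from_world"]=np.load("c11.npy")
L=lines(im,c,range(0,175))
print(L[::10].round(4))
S=L[(L[:,0]>60)&(L[:,0]<150)][:,1:3];m=S.mean(0);_,_,v=np.linalg.svd(S-m);d=v[0]*np.sign(-v[0][1]);print(m,d,np.degrees(np.arctan2(d[1],d[0])),np.abs((S-m)@[-d[1],d[0]]).max())
print("last row",L[-1])
for vv in (164,165,166,167): print(onz("wrist",(273.5,vv),.1,c), onz("wrist",(273.5,vv),.097,c))
# corner px of tip x at tip: 
o=bot.get_obs();Rt=Ro.from_euler("xyz",o["tcp_rot"],degrees=True);print("ring bore ctr px", proj("wrist",o["ee_pos"]+Rt.apply([.0103,0,-.0473])), "ring",o["ee_pos"]+Rt.apply([.0003,0,-.0473]))
cv2.imwrite("pics/w11c.png",cv2.resize(im[230:350,210:360],None,fx=5,fy=5,interpolation=cv2.INTER_CUBIC))
E
```

```text
[[0.000e+00 5.193e-01 1.600e-03 9.300e-03]
 [1.000e+01 5.197e-01 4.600e-03 9.400e-03]
 [2.000e+01 5.198e-01 7.600e-03 9.500e-03]
 [3.000e+01 5.197e-01 1.060e-02 9.200e-03]
 [4.000e+01 5.194e-01 1.360e-02 9.300e-03]
 [5.000e+01 5.192e-01 1.670e-02 9.400e-03]
 [6.000e+01 5.189e-01 1.990e-02 9.400e-03]
 [7.000e+01 5.184e-01 2.300e-02 9.200e-03]
 [8.000e+01 5.181e-01 2.630e-02 9.200e-03]
 [9.000e+01 5.179e-01 2.960e-02 9.300e-03]
 [1.000e+02 5.176e-01 3.290e-02 9.400e-03]
 [1.100e+02 5.173e-01 3.630e-02 9.500e-03]
 [1.200e+02 5.168e-01 3.980e-02 9.200e-03]
 [1.300e+02 5.165e-01 4.330e-02 9.300e-03]
 [1.400e+02 5.161e-01 4.690e-02 9.400e-03]
 [1.500e+02 5.158e-01 5.060e-02 9.400e-03]
 [1.600e+02 5.155e-01 5.430e-02 8.000e-03]]
[0.51733486 0.03481918] [ 0.09937008 -0.99505055] -84.29710204856018 9.127052833447561e-05
last row [1.66000000e+02 5.15100017e-01 5.65531572e-02 2.29608767e-03]
[0.5153577  0.05581342 0.1       ] [0.51536299 0.05615872 0.097     ]
[0.5153242  0.05619187 0.1       ] [0.51532863 0.05654691 0.097     ]
[0.51529064 0.05657099 0.1       ] [0.51529421 0.05693578 0.097     ]
[0.51525702 0.05695078 0.1       ] [0.51525972 0.05732535 0.097     ]
ring bore ctr px [281.32823786 262.20598855] ring [0.50650198 0.11119558 0.09139817]
```

View pics/w11c.png

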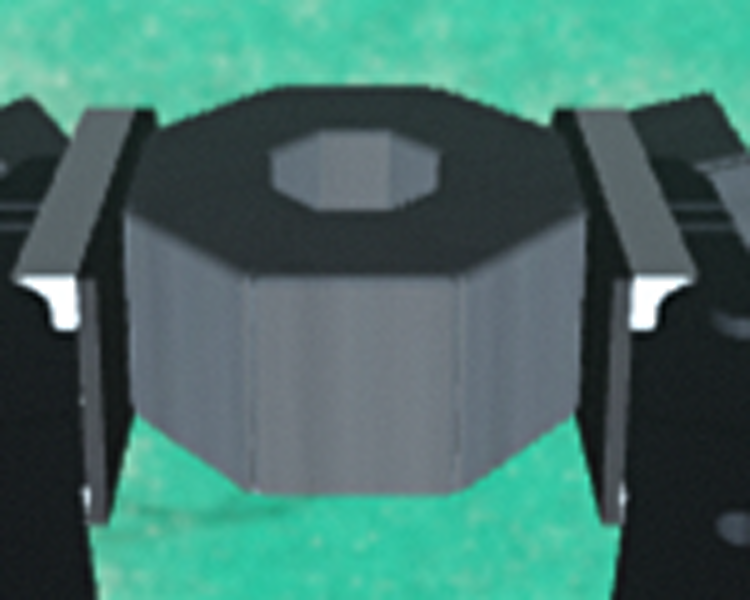

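```bash
python3 - <<'E'
from h import *
from scipy.optimize import least_squares
c=dict(imaging.calibration("wrist"));c["camera_from_world"]=np.load("c11.npy")
o=bot.get_obs();Rt=Ro.from_euler("xyz",o["tcp_rot"],degrees=True)
obs=[(.010,.020,87),(.010,.0075,130),(.010,-.0075,211),(.010,-.020,275),(-.010,-.020,492)]
def f(q,full=False):
    r=[]
    for x,z,v in obs:
        P=Ro.from_euler("y",q[2]).apply([x,0,z])+[q[0],0,q[1]]
        r.append(proj("wrist",o["ee_pos"]+Rt.apply(P),c)[1]-(230+(v-2)/5))
    return r
for q0 in ([0,-.047,0],):
    s=least_squares(f,q0,x_scale=[.001,.001,.01]);print(s.x,s.fun)
    s=least_squares(lambda q:f([q[0],q[1],0]),q0[:2],x_scale=[.001,.001]);print(s.x,s.fun)
# columns: ring mid col
print(proj("wrist",o["ee_pos"]+Rt.apply([0.01,0,-.047]),c), 210+(355-2)/5)
E
```

```text
[-0.00071796 -0.04381549  0.00455863] [-0.28686225  0.94756271 -1.10536932  0.45996204 -0.01508401]
[-0.00058951 -0.04412648] [-0.16214519  0.99190518 -1.16835962  0.29799852  0.07721928]
[282.31082707 264.79234999] 280.6
```

```bash
cat >> h.py <<'E'
D1=np.array([.0994,-.9950]);P1=np.array([.51733,.03482]);TIP=P1+D1*(np.array([.5153,.0568])-P1)@D1
def ring(o=None,off=(-.0005,-.0007,-.045)):
    o=o or bot.get_obs();Rt=Ro.from_euler("xyz",o["tcp_rot"],degrees=True);return o["ee_pos"]+Rt.apply(off)
def ee_for(s,yaw=-84.3,off=(-.0005,-.0007,-.045),z=.1):
    p=np.r_[TIP+D1*s,z]; return p-Ro.from_euler("xyz",[180,0,yaw],degrees=True).apply(off)
E
python3 - <<'E'
from h import *
print(TIP,ee_for(-.022)); go(ee_for(-.022),-84.3)
E
```

```text
[0.53907069 0.05656069] [0.53623701 0.07788364 0.055     ]
rot [ 0.0113 -0.0005 -0.0043] shift after rot cm [ 3.64 -2.68 -1.09] shift now [ 3.63 -2.68 -1.12]
```

```bash
sed -i 's/TIP=P1+D1\*(np.array(\[.5153,.0568\])-P1)@D1/TIP=P1+D1*float((np.array([.5153,.0568])-P1)@D1)/' h.py
python3 - <<'E'
from h import *
print(TIP,ee_for(-.022)); go(ee_for(-.022),-84.3)
E
```

```text
[0.51513605 0.05678152] [0.51230238 0.07810447 0.055     ]
rot [ 0.0113 -0.0005 -0.0043] shift after rot cm [ 3.38 -0.3  -1.09] shift now [ 3.38 -0.3  -1.09]
```

Request:
servo_tool --moves '[[[0.011,0,-0.004,0.5,-0.3,-1.0,3.4],[0,0,0,1,0,0,3.4],[0,0,0,1,0,0,3.4],[0,0,0,0.7,0,0,3.4],[0,0,0,0,0,0,3.4]]]'

```text
time: 8.67
ee_pos: [0.5111, 0.0785, 0.0529]
tcp_rot: [179.8, -0.0, -84.2]
wrist_force: [-1.4, 0.3, -2.0]
opening: 0.0396
```

```bash
cat > look.py <<'E'
import sys
from h import *
n=sys.argv[1]
o=bot.get_obs();print("t",o["time"],o["opening"].round(4),o["ee_pos"].round(4),o["tcp_rot"].round(2),"F",o["wrist_force"].round(2),"M",o["torque"].round(3))
c=np.array(imaging.calibration("wrist")["camera_from_world"]);np.save(f"c_{n}.npy",c)
im=imaging.camera("wrist");cv2.imwrite(f"pics/{n}.png",im);cv2.imwrite(f"pics/{n}c.png",cv2.resize(im[140:340,180:380],None,fx=3,fy=3,interpolation=cv2.INTER_CUBIC))
E
python3 look.py w12; python3 - <<'E'
from h import *
go(ee_for(-.022),-84.3)
s=imaging.camera("scene"); cv2.imwrite("pics/s7.png",cv2.resize(s[130:250,230:330],None,fx=5,fy=5,interpolation=cv2.INTER_CUBIC))
E
```

```text
rot [ 0.0027 -0.0006  0.0026] shift after rot cm [ 0.05 -0.12 -0.21] shift now [ 0.05 -0.12 -0.21]Traceback (most recent call last):
  File "look.py", line 4, in <module>
    o=bot.get_obs();print("t",o["time"],o["opening"].round(4),o["ee_pos"].round(4),o["tcp_rot"].round(2),"F",o["wrist_force"].round(2),"M",o["torque"].round(3))
                                        ^^^^^^^^^^^^^^^^^^
AttributeError: 'float' object has no attribute 'round'
```

View pics/s7.png

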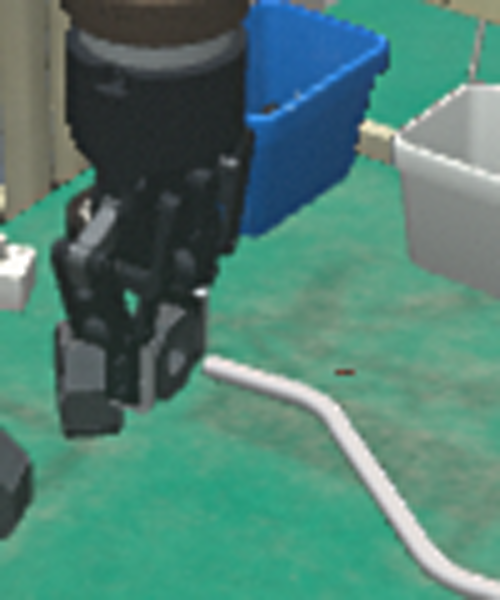

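Request:
servo_tool --moves '[[[0.003,0,0.002,0.05,-0.12,-0.2,3.4],[0,0,0,0,0,-0.05,3.4]]]'

```text
time: 8.88
ee_pos: [0.5123, 0.0787, 0.0554]
tcp_rot: [-180.0, -0.0, -84.3]
wrist_force: [0.1, -0.2, -1.5]
opening: 0.0392
```

```bash
sed -i 's/o\["opening"\].round(4)/round(o["opening"],4)/' look.py; python3 look.py w12;  python3 - <<'E'
from h import *
go(ee_for(-.022),-84.3)
E
```

```text
t 8.8833 0.0392 [0.5123 0.0787 0.0554] [-179.98   -0.    -84.29] F [ 0.11 -0.24 -1.48] M [-0.038  0.017 -0.013]
rot [-0.0001 -0.0001  0.0004] shift after rot cm [ 0.07 -0.01  0.03] shift now [ 0.07 -0.01  0.03]
```

View pics/w12c.png

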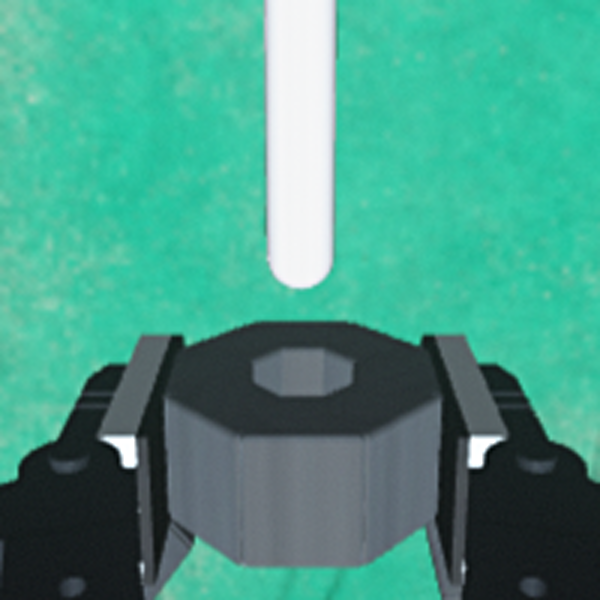

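```bash
python3 - <<'E'
from h import *
o=bot.get_obs();d=np.r_[D1,0]
r=ring(o)
for z in (.097,.1,.103): print(z,[((proj("wrist",np.r_[TIP+D1*0,z]+d*s)-[180,140])*3).round(0) for s in (0,-.005,-.010,-.0125)])
print(np.linalg.norm(r[:2]-TIP),r)
E
```

```text
0.097 [array([299., 278.]), array([299., 309.]), array([299., 339.]), array([299., 354.])]
0.1 [array([299., 285.]), array([299., 317.]), array([299., 347.]), array([299., 362.])]
0.103 [array([299., 292.]), array([299., 324.]), array([299., 356.]), array([299., 371.])]
0.022730572701560814 [0.51277093 0.07938871 0.10034311]
```

```bash
python3 - <<'E'
from h import *
from scipy.optimize import least_squares
c=dict(imaging.calibration("wrist"));c["camera_from_world"]=np.load("c_w12.npy")
o=bot.get_obs();Rt=Ro.from_euler("xyz",o["tcp_rot"],degrees=True)
print([((proj("wrist",o["ee_pos"]+Rt.apply([x,-.0007,z]),c)-[180,140])*3).round(1) for x,z in((.0094,-.0441),(.0094,-.0471),(.0094,-.0411))], o["ee_pos"]+Rt.apply([.0094,-.0007,-.0441]))
obs=[(.010,.020,322),(.010,.0075,347.5),(.010,-.0075,397),(.010,-.020,435),(-.010,-.020,566)]
def f(q):
    r=[]
    for x,z,v in obs:
        P=Ro.from_euler("y",q[2]).apply([x,0,z])+[q[0],0,q[1]]
        r.append((proj("wrist",o["ee_pos"]+Rt.apply(P),c)[1]-(140+(v-1)/3)))
    return r
s=least_squares(f,[0,-.047,0],x_scale=[.001,.001,.01]);print(s.x,s.fun)
s=least_squares(lambda q:f([q[0],q[1],0]),[0,-.047],x_scale=[.001,.001]);print(s.x,s.fun)
E
```

```text
[array([300.2, 363.4]), array([300.1, 371.9]), array([300.2, 355.3])] [0.51375854 0.06953805 0.09944364]
[-0.00163058 -0.04416212  0.00367604] [-0.31221258  1.05300928 -1.24505069  0.52210869 -0.0176057 ]
[-0.00152746 -0.0444115 ] [-0.21122155  1.08893985 -1.29604436  0.390924    0.05724501]
```

```bash
python3 - <<'E'
from h import *
s=imaging.camera("scene"); cv2.imwrite("pics/s8.png",cv2.resize(s[180:220,245:305],None,fx=12,fy=12,interpolation=cv2.INTER_CUBIC))
o=bot.get_obs();Rt=Ro.from_euler("xyz",o["tcp_rot"],degrees=True)
f=lambda p:((proj("scene",p)-[245,180])*12+5.5).round(0)
print("tip",f(np.r_[TIP,.1]),"tip+20",f(np.r_[TIP+.02*D1,.1]))
for z in(-.0444,-.0467):
  print(z,"face centre",f(o["ee_pos"]+Rt.apply([.009,-.0007,z])),"bottom",f(o["ee_pos"]+Rt.apply([.009,-.0007,z+.02])), "top",f(o["ee_pos"]+Rt.apply([.009,-.0007,z-.02])))
E
```

```text
tip [305. 278.] tip+20 [400. 309.]
-0.0444 face centre [242. 260.] bottom [242. 349.] top [242. 170.]
-0.0467 face centre [242. 250.] bottom [242. 339.] top [242. 159.]
```

View pics/s8.png

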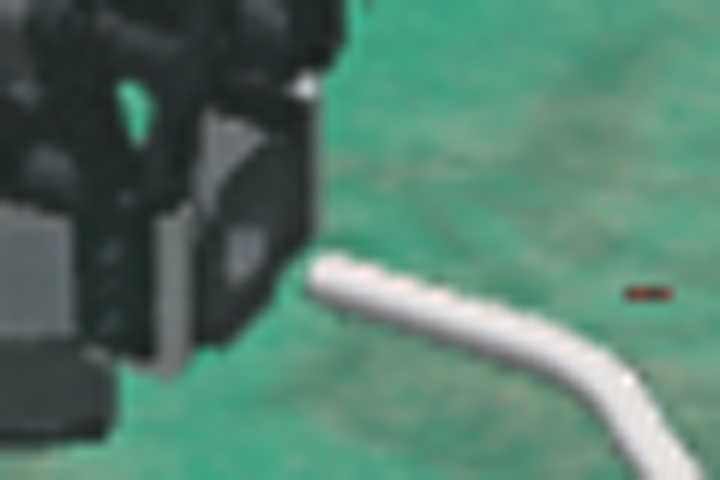

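Request:
servo_tool --moves '[[[0,0,0,0.5,0,0,3.4],[0,0,0,0.5,0,0,3.4],[0,0,0,0,0,0,3.4]]]'

```text
time: 9.23
ee_pos: [0.5131, 0.0689, 0.0552]
tcp_rot: [180.0, -0.0, -84.2]
wrist_force: [0.3, -0.6, -1.3]
opening: 0.0395
```

```bash
python3 look.py w13;  python3 - <<'E'
from h import *
go(ee_for(-.011,off=(-.0015,-.0005,-.0444)),-84.3)
E
```

```text
t 9.2333 0.0395 [0.5131 0.0689 0.0552] [ 1.7999e+02 -1.0000e-02 -8.4170e+01] F [ 0.28 -0.56 -1.31] M [-0.034 -0.025 -0.025]
rot [0.0001 0.0001 0.0022] shift after rot cm [ 0.3  -0.03 -0.04] shift now [ 0.3  -0.03 -0.04]
```

View pics/w13c.png

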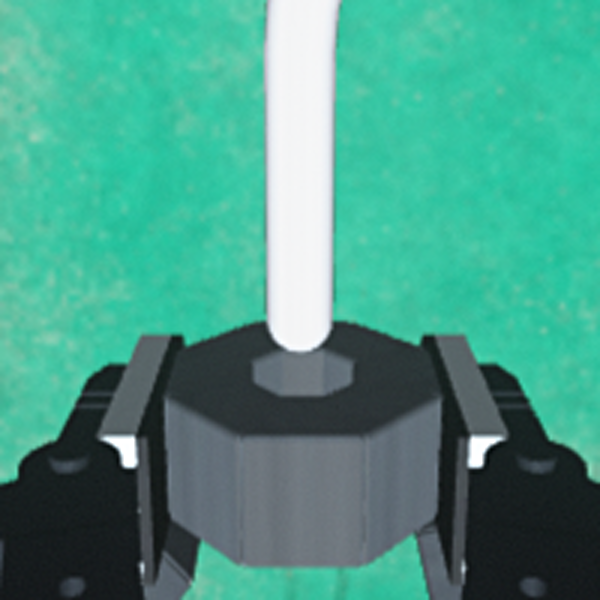

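Request:
servo_tool --moves '[[[0,0,0.001,0.3,-0.03,0,3.4],[0,0,0.001,0.2,0,-0.02,3.4]]]'

```text
time: 9.45
ee_pos: [0.5138, 0.064, 0.0553]
tcp_rot: [180.0, 0.0, -84.3]
wrist_force: [0.4, -0.1, -1.5]
opening: 0.0394
```

```bash
python3 look.py w14;  python3 - <<'E'
from h import *
go(ee_for(-.0,off=(-.0015,-.0005,-.0444)),-84.3)
E
```

```text
t 9.45 0.0394 [0.5138 0.064  0.0553] [ 1.7999e+02  2.0000e-02 -8.4290e+01] F [ 0.36 -0.13 -1.48] M [ 0.121 -0.014  0.006]
rot [ 0.0004  0.0002 -0.0001] shift after rot cm [ 0.85 -0.01 -0.03] shift now [ 0.85 -0.01 -0.03]
```

View pics/w14c.png

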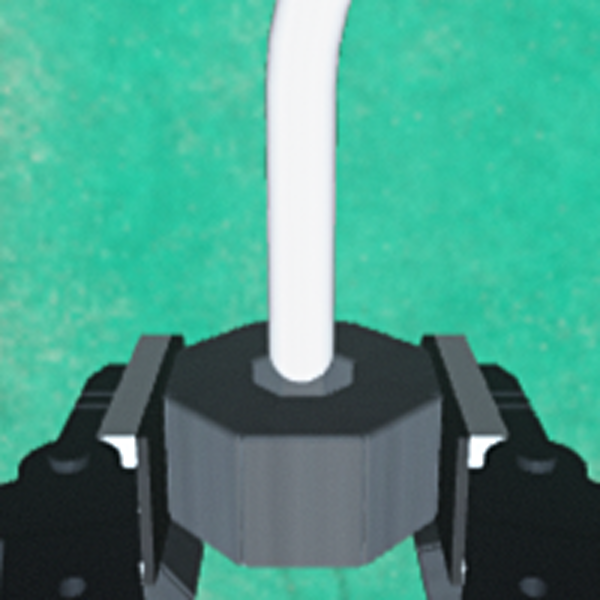

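Request:
servo_tool --moves '[[[0,0,0,0.3,0,0,3.4],[0,0,0,0.3,0,0,3.4]]]'

```text
time: 9.67
ee_pos: [0.5142, 0.0577, 0.055]
tcp_rot: [180.0, 0.0, -84.3]
wrist_force: [-0.2, 0.5, -3.4]
opening: 0.0395
```

```bash
python3 look.py w15;  python3 - <<'E'
from h import *
go(ee_for(-.0,off=(-.0015,-.0005,-.0444)),-84.3)
s=imaging.camera("scene"); cv2.imwrite("pics/s9.png",cv2.resize(s[180:220,245:305],None,fx=12,fy=12,interpolation=cv2.INTER_CUBIC))
E
```

```text
t 9.6667 0.0395 [0.5142 0.0577 0.055 ] [ 1.7995e+02  4.0000e-02 -8.4290e+01] F [-0.19  0.5  -3.42] M [ 0.191  0.007 -0.032]
rot [ 0.001   0.0003 -0.0001] shift after rot cm [ 0.2  -0.03 -0.06] shift now [ 0.2  -0.03 -0.06]
```

View pics/w15c.png

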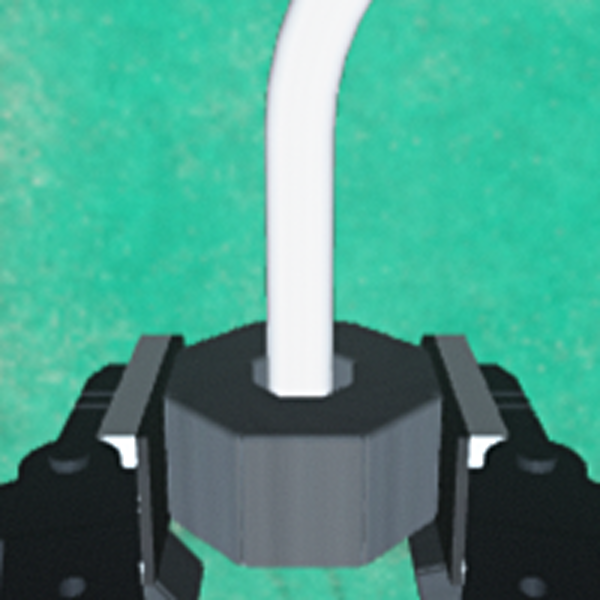

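View pics/s9.png

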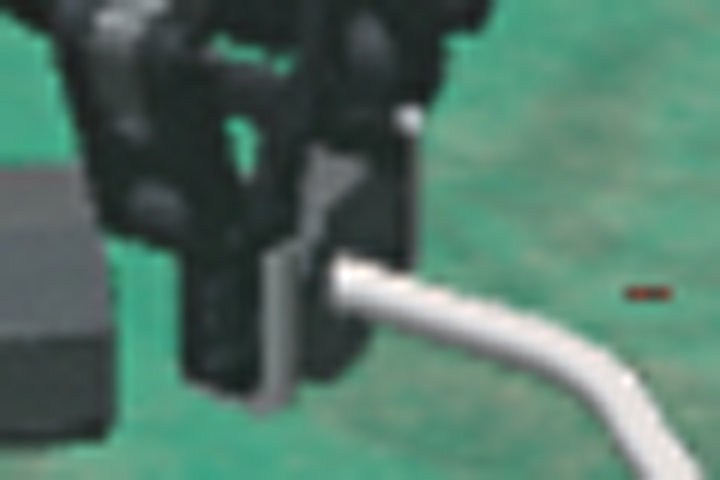

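Request:
servo_tool --moves '[[[0,0,0,0,0,0.1,3.4],[0,0,0,0,0,0.08,3.4],[0,0,0,0,0,0,3.4]]]'

```text
time: 10.02
ee_pos: [0.5144, 0.0571, 0.0532]
tcp_rot: [180.0, 0.0, -84.4]
wrist_force: [-0.7, -1.0, -1.7]
opening: 0.039
```

```bash
python3 look.py w16
```

```text
t 10.0167 0.039 [0.5144 0.0571 0.0532] [179.96   0.   -84.35] F [-0.73 -1.   -1.71] M [-0.08   0.012 -0.02 ]
```

Request:
servo_tool --moves '[[[0,0,0,0.3,0,0,3.4],[0,0,0,0.3,0,0,3.4],[0,0,0,0.3,0,0,3.4],[0,0,0,0.3,0,0,3.4]]]'

```text
time: 10.4
ee_pos: [0.5158, 0.0448, 0.0535]
tcp_rot: [180.0, 0.0, -84.3]
wrist_force: [-0.7, -0.3, -1.0]
opening: 0.0391
```

```bash
cat > st.py <<'E'
from h import *
import sys
OFF=(-.001,-.0005,-.0467)
o=bot.get_obs();print("t",o["time"],round(o["opening"],4),o["ee_pos"].round(4),o["tcp_rot"].round(2),"F",o["wrist_force"].round(2),"M",o["torque"].round(3))
r=ring(o,OFF);v=r[:2]-TIP;print("ring",r.round(4),"s",v@D1,"lat(+right)",v@[D1[1],-D1[0]])
E
python3 st.py
```

```text
t 10.4 0.0391 [0.5158 0.0448 0.0535] [180.     0.   -84.28] F [-0.72 -0.27 -0.99] M [-0.002 -0.015 -0.037]
ring [0.5162 0.0459 0.1002] s 0.010980106533881246 lat(+right) 9.206980754965298e-06
```

Request:
servo_tool --moves '[[[0,0,0,0.32,0,0,3.4],[0,0,0,0.32,0,0.01,3.4],[0,0,0,0.32,0,0,3.4],[0,0,0,0.32,0,0.01,3.4],[0,0,0,0.32,0,0,3.4],[0,0,0,0.2,0,0,3.4]]]'

```text
time: 10.9
ee_pos: [0.5179, 0.0243, 0.0534]
tcp_rot: [-180.0, -0.0, -84.3]
wrist_force: [0.3, -1.0, -1.9]
opening: 0.0395
```

```bash
python3 st.py; python3 look.py w17; python3 - <<'E'
from h import *
s=imaging.camera("top"); cv2.imwrite("pics/t9.png",cv2.resize(s[170:290,240:440],None,fx=4,fy=4,interpolation=cv2.INTER_CUBIC))
E
```

```text
t 10.9 0.0395 [0.5179 0.0243 0.0534] [-179.99   -0.    -84.33] F [ 0.29 -1.   -1.88] M [-0.022  0.077  0.005]
ring [0.5183 0.0253 0.1001] s 0.031629188051093875 lat(+right) -3.208622677324822e-05
t 10.9 0.0395 [0.5179 0.0243 0.0534] [-179.99   -0.    -84.33] F [ 0.29 -1.   -1.88] M [-0.022  0.077  0.005]
```

View pics/w17.png

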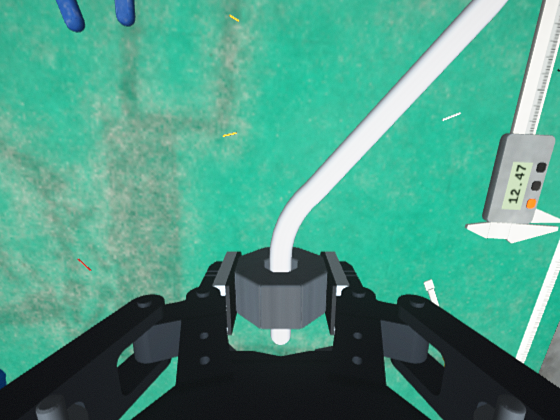

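View pics/t9.png

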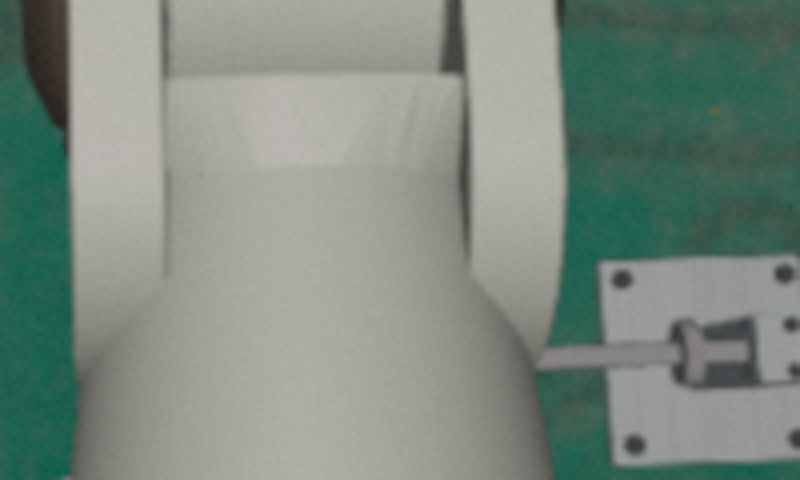

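```bash
python3 - <<'E'
from tube import *
im=cv2.imread("pics/w17.png");c=dict(imaging.calibration("wrist"));c["camera_from_world"]=np.load("c_w17.npy")
sat=im.max(2).astype(int)-im.min(2); m=((sat<45)&(im.min(2)>150)).astype(np.uint8)
n,lab,st,ce=cv2.connectedComponentsWithStats(m)
i=lab[200,300];print(i,st[i])
M=lab==i
pts=[]
for v in range(5,180):
    r=np.where(M[v])[0]
    if len(r): pts.append([(r[0]+r[-1])/2,v,r[0],r[-1]])
pts=np.array(pts)
W=np.array([onz("wrist",p[:2],.1,c)[:2] for p in pts])
def fit(S):
    m=S.mean(0);_,_,v=np.linalg.svd(S-m);d=v[0]*np.sign(-v[0][1]);return m,d,np.degrees(np.arctan2(d[1],d[0])),((S-m)@[-d[1],d[0]])
for a,b in((5,60),(60,120),(5,120),(5,150),(120,165)):
    S=W[(pts[:,1]>=a)&(pts[:,1]<b)];f=fit(S);print(a,b,f[0],f[1],f[2],np.abs(f[3]).max())
f=fit(W[(pts[:,1]<130)])
# intersection with line 1
k=np.linalg.solve(np.c_[D1,-f[1]],f[0]-TIP);A=TIP+D1*k[0]
b1=np.arccos(D1@f[1]);print("corner s",k[0],"b1",b1,"predicted corner s",.045+.04*np.tan(b1/2),A)
# tip visible behind ring
for v in range(325,350):
    pass
print([onz("wrist",(281,v),.1,c).round(4) for v in (340,344,347)])
E
```

```text
1 [ 270    0  238  272 8258]
5 60 [ 0.46204398 -0.08393266] [-0.58414239 -0.8116512 ] -125.74242681117664 0.00014101416202653907
60 120 [ 0.47747014 -0.06257307] [-0.58507693 -0.81097779] -125.80842528491597 0.00011518247763231365
5 120 [ 0.47009241 -0.07278853] [-0.58528934 -0.81082451] -125.82343347117958 0.00012511517351551475
5 150 [ 0.47432519 -0.0669266 ] [-0.58535    -0.81078072] -125.82771947295258 0.00012490702249493766
120 165 [ 0.49285577 -0.0412503 ] [-0.58385557 -0.81185755] -125.72218231197289 0.00012096007759538184
corner s 0.05929130695131751 b1 0.7247960425574564 predicted corner s 0.06016572404382452 [ 0.52102961 -0.00221333]
[array([0.515 , 0.0556, 0.1   ]), array([0.5147, 0.0579, 0.1   ]), array([0.5146, 0.0596, 0.1   ])]
```

```bash
cat > path.py <<'E'
from h import *
# geometry (update as found)
Y=[-84.3,-125.82,-86.5]; C1=np.array([.52103,-.00221]); P2=np.array([.47009,-.07279]); C2=np.array([.4477,-.1049]); RAD=.04
try: exec(open("geo.txt").read())
except FileNotFoundError: pass
OFF=(-.001,-.0005,-.0467)
u=lambda y:np.array([np.cos(np.radians(y)),np.sin(np.radians(y))])
D=[u(y) for y in Y]
C2=P2+D[1]*float((C2-P2)@D[1])
t1=RAD*np.tan(np.radians(abs(Y[1]-Y[0]))/2);t2=RAD*np.tan(np.radians(abs(Y[2]-Y[1]))/2)
S1=float((C1-TIP)@D[0])-t1; L1=RAD*np.radians(abs(Y[1]-Y[0])); R2=float(np.linalg.norm(C2-C1))-t1-t2; L2=RAD*np.radians(abs(Y[2]-Y[1]))
def at(s):
    if s<S1: return C1-D[0]*(t1+S1-s),Y[0]
    a=s-S1
    b1=C1-D[0]*t1
    if a<L1:
        th=a/RAD; n=np.array([D[0][1],-D[0][0]]) # right
        return b1+RAD*np.sin(th)*D[0]+RAD*(1-np.cos(th))*n, Y[0]-np.degrees(th)
    a-=L1
    if a<R2: return C1+D[1]*(t1+a),Y[1]
    a-=R2; b2=C2-D[1]*t2
    if a<L2:
        th=a/RAD; n=np.array([-D[1][1],D[1][0]])
        return b2+RAD*np.sin(th)*D[1]+RAD*(1-np.cos(th))*n, Y[1]+np.degrees(th)
    a-=L2
    return C2+D[2]*(t2+a),Y[2]
def state(pr=True):
    o=bot.get_obs();r=ring(o,OFF)
    ss=np.arange(0,.4,.0002);i=np.argmin([np.linalg.norm(at(s)[0]-r[:2]) for s in ss]);s=ss[i];p,y=at(s);v=r[:2]-p
    if pr: print("t",round(o["time"],2),"open",round(o["opening"],4),"s",round(s,4),"right off mm",(v@np.array([u(y)[1],-u(y)[0]])*1e3).round(2),"z",r[2].round(4),"dyaw",round(o["tcp_rot"][2]-y,2),"tilt",o["tcp_rot"][:2].round(2),"F",o["wrist_force"].round(1),"M",o["torque"].round(3))
    return o,r,s
def plan(slist,o,z=.1,inside=.0005):
    p=np.array(ring(o,OFF));yaw=o["tcp_rot"][2]; Rt=Ro.from_euler("xyz",o["tcp_rot"],degrees=True); ee=o["ee_pos"]
    for s in slist:
        q,y=at(s); y2=y
        G=Ro.from_euler("xyz",[180,0,y],degrees=True)
        a=s-S1; off=0
        if 0<a<L1: off=inside
        if L1+R2<a<L1+R2+L2: off=-inside
        q=q+np.array([u(y)[1],-u(y)[0]])*off
        e=np.r_[q,z]-G.apply(OFF)
        print(round(s,4),"rot",(Rt.inv()*G).as_rotvec().round(3).tolist(),"shift",(Rt.inv().apply(e-ee)*100).round(2).tolist(),"yaw",round(y,1))
        Rt=G;ee=e
if __name__=="__main__":
    import sys
    print("S1",S1,"L1",L1,"R2",R2,"L2",L2, "C2",C2)
    o,r,s=state()
    st=float(sys.argv[1]) if len(sys.argv)>1 else .003; n=int(sys.argv[2]) if len(sys.argv)>2 else 6
    plan([s+st*(k+1) for k in range(n)],o)
E
python3 path.py .003 12
```

```text
S1 0.04412259999532072 L1 0.028986428217121822 R2 0.0967296705200324 L2 0.027450538475366812 C2 [ 0.44718354 -0.10452724]
t 11.0 open 0.0394 s 0.0316 right off mm -0.02 z 0.1001 dyaw -0.04 tilt [-179.99   -0.  ] F [-0.4  0.7 -1.1] M [-0.015 -0.001 -0.02 ]
0.0346 rot [-0.0, -0.0, -0.001] shift [0.31, 0.0, 0.01] yaw -84.3
0.0376 rot [0.0, 0.0, 0.0] shift [0.3, 0.0, 0.0] yaw -84.3
0.0406 rot [0.0, 0.0, 0.0] shift [0.3, -0.0, -0.0] yaw -84.3
0.0436 rot [0.0, 0.0, 0.0] shift [0.3, -0.0, -0.0] yaw -84.3
0.0466 rot [0.0, -0.0, 0.062] shift [0.29, 0.06, 0.0] yaw -87.8
0.0496 rot [0.0, -0.0, 0.075] shift [0.29, 0.02, 0.0] yaw -92.1
0.0526 rot [0.0, -0.0, 0.075] shift [0.29, 0.02, 0.0] yaw -96.4
0.0556 rot [0.0, -0.0, 0.075] shift [0.29, 0.02, -0.0] yaw -100.7
0.0586 rot [0.0, -0.0, 0.075] shift [0.29, 0.02, 0.0] yaw -105.0
0.0616 rot [0.0, -0.0, 0.075] shift [0.29, 0.02, 0.0] yaw -109.3
0.0646 rot [0.0, -0.0, 0.075] shift [0.29, 0.02, 0.0] yaw -113.6
0.0676 rot [0.0, -0.0, 0.075] shift [0.29, 0.02, 0.0] yaw -117.9
```

Request:
servo_tool --moves '[[[0,0,0,0.22,0,0.01,3.4],[0,0,0,0.22,0,0,3.4],[0,0,0,0.22,0,0.01,3.4],[0,0,0.015,0.22,0.01,0,3.4],[0,0,0.025,0.22,0.02,0,3.4]]]'

```text
time: 11.42
ee_pos: [0.5187, 0.0129, 0.0532]
tcp_rot: [-180.0, 0.0, -86.7]
wrist_force: [-0.8, -0.3, -2.1]
opening: 0.0393
```

```bash
python3 path.py .002 6
```

```text
S1 0.04412259999532072 L1 0.028986428217121822 R2 0.0967296705200324 L2 0.027450538475366812 C2 [ 0.44718354 -0.10452724]
t 11.42 open 0.0393 s 0.043 right off mm 0.27 z 0.0999 dyaw -2.39 tilt [-1.7999e+02  1.0000e-02] F [-0.8 -0.3 -2.1] M [-0.02   0.061  0.039]
0.045 rot [-0.0, 0.0, -0.02] shift [0.2, 0.01, -0.01] yaw -85.6
0.047 rot [0.0, -0.0, 0.05] shift [0.19, 0.01, 0.0] yaw -88.4
0.049 rot [-0.0, -0.0, 0.05] shift [0.19, 0.01, 0.0] yaw -91.3
0.051 rot [0.0, -0.0, 0.05] shift [0.19, 0.01, 0.0] yaw -94.2
0.053 rot [0.0, -0.0, 0.05] shift [0.19, 0.01, 0.0] yaw -97.0
0.055 rot [0.0, -0.0, 0.05] shift [0.19, 0.01, 0.0] yaw -99.9
```

Request:
servo_tool --moves '[[[0,0,0.015,0.2,0.02,0,3.4],[0,0,0.04,0.2,0.01,0,3.4],[0,0,0.05,0.2,0.01,0,3.4],[0,0,0.05,0.2,0.01,0,3.4],[0,0,0.05,0.2,0.01,0,3.4]]]'

```text
time: 11.83
ee_pos: [0.5179, 0.0018, 0.0532]
tcp_rot: [-180.0, 0.0, -99.3]
wrist_force: [0.2, 0.4, -2.4]
opening: 0.0394
```

```bash
python3 path.py .002 6;python3 look.py w18
```

```text
S1 0.04412259999532072 L1 0.028986428217121822 R2 0.0967296705200324 L2 0.027450538475366812 C2 [ 0.44718354 -0.10452724]
t 11.83 open 0.0394 s 0.0544 right off mm 0.65 z 0.0999 dyaw -0.26 tilt [-1.8e+02  1.0e-02] F [ 0.2  0.4 -2.4] M [0.083 0.02  0.041]
0.0564 rot [-0.0, 0.0, 0.045] shift [0.19, -0.01, -0.01] yaw -101.9
0.0584 rot [0.0, -0.0, 0.05] shift [0.19, 0.01, 0.0] yaw -104.8
0.0604 rot [0.0, -0.0, 0.05] shift [0.19, 0.01, 0.0] yaw -107.6
0.0624 rot [0.0, -0.0, 0.05] shift [0.19, 0.01, 0.0] yaw -110.5
0.0644 rot [0.0, -0.0, 0.05] shift [0.19, 0.01, 0.0] yaw -113.3
0.0664 rot [-0.0, -0.0, 0.05] shift [0.19, 0.01, 0.0] yaw -116.2
t 11.8333 0.0394 [0.5179 0.0018 0.0532] [-1.800e+02  1.000e-02 -9.928e+01] F [ 0.21  0.44 -2.37] M [0.083 0.02  0.041]
```

View pics/w18c.png

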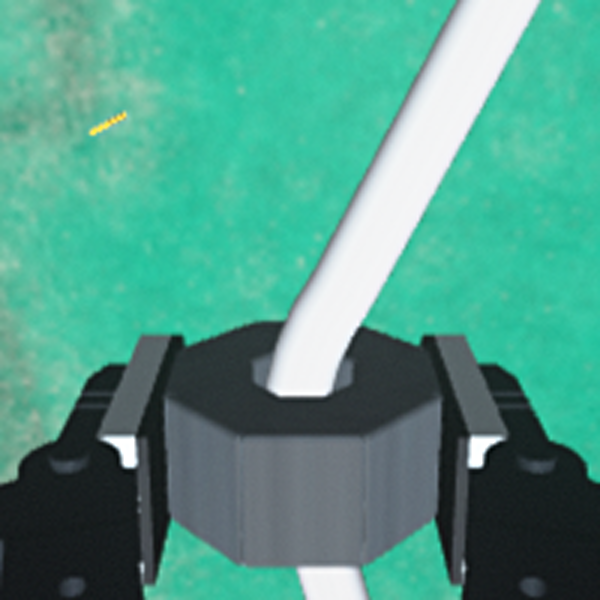

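Request:
servo_tool --moves '[[[0,0,0.045,0.19,-0.01,0,3.4],[0,0,0.05,0.19,0.01,0,3.4],[0,0,0.05,0.19,0.01,0,3.4],[0,0,0.05,0.19,0.01,0,3.4],[0,0,0.05,0.19,0.01,0,3.4]]]'

```text
time: 12.3
ee_pos: [0.5151, -0.0082, 0.0532]
tcp_rot: [-180.0, 0.0, -114.0]
wrist_force: [-0.2, 0.7, -1.6]
opening: 0.0396
```

```bash
python3 path.py .002 6
```

```text
S1 0.04412259999532072 L1 0.028986428217121822 R2 0.0967296705200324 L2 0.027450538475366812 C2 [ 0.44718354 -0.10452724]
t 12.3 open 0.0396 s 0.065 right off mm 0.27 z 0.0999 dyaw 0.19 tilt [-1.7999e+02  1.0000e-02] F [-0.2  0.7 -1.6] M [ 0.022 -0.005 -0.063]
0.067 rot [-0.0, 0.0, 0.053] shift [0.19, 0.03, -0.01] yaw -117.1
0.069 rot [0.0, -0.0, 0.05] shift [0.19, 0.01, 0.0] yaw -119.9
0.071 rot [0.0, -0.0, 0.05] shift [0.19, 0.01, 0.0] yaw -122.8
0.073 rot [0.0, -0.0, 0.05] shift [0.19, 0.01, 0.0] yaw -125.7
0.075 rot [0.0, -0.0, 0.003] shift [0.2, -0.05, -0.0] yaw -125.8
0.077 rot [0.0, 0.0, 0.0] shift [0.2, -0.0, -0.0] yaw -125.8
```

Request:
servo_tool --moves '[[[0,0,0.05,0.19,0.03,0,3.4],[0,0,0.05,0.19,0.01,0,3.4],[0,0,0.045,0.19,0.01,0,3.4],[0,0,0.035,0.2,0,0,3.4],[0,0,0.015,0.2,-0.02,0,3.4]]]'

```text
time: 12.72
ee_pos: [0.5098, -0.0171, 0.0532]
tcp_rot: [-180.0, 0.0, -125.8]
wrist_force: [0.5, 0.2, -1.8]
opening: 0.0393
```

```bash
python3 path.py .003 6; python3 look.py w19
```

```text
S1 0.04412259999532072 L1 0.028986428217121822 R2 0.0967296705200324 L2 0.027450538475366812 C2 [ 0.44718354 -0.10452724]
t 12.72 open 0.0393 s 0.0756 right off mm -0.06 z 0.0999 dyaw 0.06 tilt [-1.7999e+02  2.0000e-02] F [ 0.5  0.2 -1.8] M [0.045 0.019 0.008]
0.0786 rot [-0.0, 0.0, 0.001] shift [0.3, 0.01, -0.01] yaw -125.8
0.0816 rot [0.0, 0.0, 0.0] shift [0.3, -0.0, -0.0] yaw -125.8
0.0846 rot [0.0, 0.0, 0.0] shift [0.3, 0.0, 0.0] yaw -125.8
0.0876 rot [0.0, 0.0, 0.0] shift [0.3, 0.0, 0.0] yaw -125.8
0.0906 rot [0.0, 0.0, 0.0] shift [0.3, 0.0, 0.0] yaw -125.8
0.0936 rot [0.0, 0.0, 0.0] shift [0.3, 0.0, 0.0] yaw -125.8
t 12.7167 0.0393 [ 0.5098 -0.0171  0.0532] [-1.7999e+02  2.0000e-02 -1.2576e+02] F [ 0.49  0.17 -1.8 ] M [0.045 0.019 0.008]
```

View pics/w19.png

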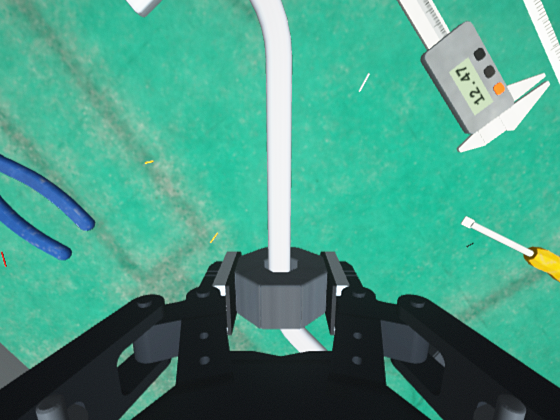

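Request:
servo_tool --moves '[[[0,0,0,0.35,0.01,0.01,3.4],[0,0,0,0.35,0,0,3.4],[0,0,0,0.35,0,0,3.4],[0,0,0,0.35,0,0,3.4],[0,0,0,0.35,0,0.01,3.4],[0,0,0,0.35,0,0,3.4],[0,0,0,0.35,0,0,3.4],[0,0,0,0.35,0,0,3.4],[0,0,0,0.35,0,0.01,3.4],[0,0,0,0.35,0,0,3.4],[0,0,0,0.35,0,0,3.4],[0,0,0,0.35,0,0,3.4]]]'

```text
time: 13.77
ee_pos: [0.4826, -0.0549, 0.053]
tcp_rot: [-180.0, 0.0, -125.5]
wrist_force: [-0.3, 0.1, -2.3]
opening: 0.0396
```

```bash
python3 path.py .003 2; python3 look.py w20; cat > fit2.py <<'E'
import sys
from path import *
n=sys.argv[1];a2,b2=int(sys.argv[2]),int(sys.argv[3]);thr=int(sys.argv[4]) if len(sys.argv)>4 else 150
im=cv2.imread(f"pics/{n}.png");c=dict(imaging.calibration("wrist"));c["camera_from_world"]=np.load(f"c_{n}.npy")
sat=im.max(2).astype(int)-im.min(2); m=((sat<45)&(im.min(2)>thr)).astype(np.uint8)
N,lab,st,ce=cv2.connectedComponentsWithStats(m)
i=lab[235,281];print(st[i]);M=lab==i
pts=[]
for v in range(2,245):
    r=np.where(M[v])[0]
    if len(r):pts.append([(r[0]+r[-1])/2,v,r[-1]-r[0]])
pts=np.array(pts);W=np.array([onz("wrist",p[:2],.1,c)[:2] for p in pts])
S=W[(pts[:,1]>=a2)&(pts[:,1]<b2)];mm=S.mean(0);_,_,v=np.linalg.svd(S-mm);d=v[0]*np.sign(-v[0][1])
print("fit",mm.round(5),"yaw",np.degrees(np.arctan2(d[1],d[0])),"res mm",np.abs((S-mm)@[-d[1],d[0]]).max()*1e3,"offset of fit vs geo line2 mm",((mm-P2)@[D[1][1],-D[1][0]])*1e3)
for p,w in list(zip(pts,W))[::12]:
    print(p.round(1).tolist(),w.round(4).tolist(),"right of line2 mm",(((w-P2)@[D[1][1],-D[1][0]])*1e3).round(2))
E
python3 fit2.py w19 80 230; python3 fit2.py w20 190 240
```

```text
S1 0.04412259999532072 L1 0.028986428217121822 R2 0.0967296705200324 L2 0.027450538475366812 C2 [ 0.44718354 -0.10452724]
t 13.77 open 0.0396 s 0.1222 right off mm -0.15 z 0.0997 dyaw 0.33 tilt [-1.7999e+02  2.0000e-02] F [-0.3  0.1 -2.3] M [-0.026 -0.039 -0.023]
0.1252 rot [-0.0, 0.0, 0.006] shift [0.31, 0.02, -0.03] yaw -125.8
0.1282 rot [0.0, 0.0, 0.0] shift [0.3, 0.0, 0.0] yaw -125.8
t 13.7667 0.0396 [ 0.4826 -0.0549  0.053 ] [-1.7999e+02  2.0000e-02 -1.2549e+02] F [-0.3   0.12 -2.26] M [-0.026 -0.039 -0.023]
[ 251    0   41  272 6600]
fit [ 0.47694 -0.06377] yaw -125.79019009408603 res mm 0.17008282256597318 offset of fit vs geo line2 mm -0.27099168806118057
[266.5, 2.0, 29.0] [0.4485, -0.1106] right of line2 mm -4.57
[271.5, 14.0, 27.0] [0.4493, -0.1065] right of line2 mm -2.81
[275.0, 26.0, 26.0] [0.4505, -0.1026] right of line2 mm -1.56
[277.0, 38.0, 26.0] [0.4522, -0.099] right of line2 mm -0.84
[278.0, 50.0, 24.0] [0.4542, -0.0956] right of line2 mm -0.48
[278.5, 62.0, 25.0] [0.4565, -0.0922] right of line2 mm -0.3
[278.5, 74.0, 25.0] [0.4589, -0.0888] right of line2 mm -0.
[... 1662 characters left out ...]
mm -12.12
[260.0, 122.0, 28.0] [0.4483, -0.1168] right of line2 mm -8.07
[267.5, 134.0, 25.0] [0.4486, -0.1114] right of line2 mm -5.14
[273.0, 146.0, 24.0] [0.4495, -0.1063] right of line2 mm -2.95
[276.5, 158.0, 23.0] [0.4512, -0.1016] right of line2 mm -1.53
[279.0, 170.0, 22.0] [0.4532, -0.0971] right of line2 mm -0.49
[279.5, 182.0, 21.0] [0.4559, -0.0929] right of line2 mm -0.26
[279.5, 194.0, 21.0] [0.4589, -0.0887] right of line2 mm -0.24
[279.5, 206.0, 21.0] [0.4619, -0.0845] right of line2 mm -0.22
[279.5, 218.0, 21.0] [0.465, -0.0801] right of line2 mm -0.2
[279.5, 230.0, 21.0] [0.4682, -0.0757] right of line2 mm -0.18
[279.5, 242.0, 21.0] [0.4715, -0.0711] right of line2 mm -0.15
```

View pics/w20.png

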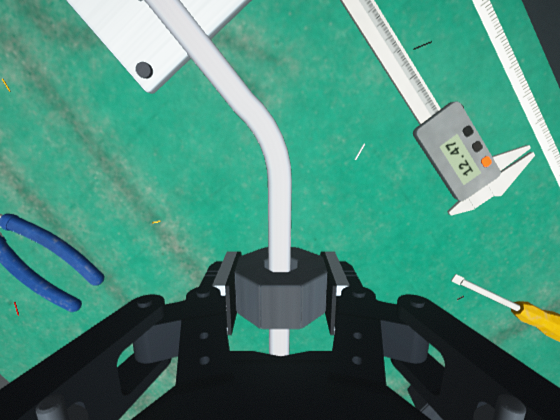

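Request:
servo_tool --moves '[[[0,0,0.004,0.35,0,0,3.4],[0,0,0.002,0.35,0,0,3.4],[0,0,0,0.35,0,-0.02,3.4],[0,0,0,0.35,0,0,3.4],[0,0,0,0.35,0,-0.01,3.4],[0,0,0,0.35,0,0,3.4],[0,0,0,0.35,0,0,3.4],[0,0,0,0.35,0,0,3.4]]]'

```text
time: 14.48
ee_pos: [0.4644, -0.08, 0.0533]
tcp_rot: [-180.0, 0.0, -125.9]
wrist_force: [-1.1, -0.3, -1.6]
opening: 0.0395
```

```bash
python3 path.py .003 5; python3 look.py w21
```

```text
S1 0.04412259999532072 L1 0.028986428217121822 R2 0.0967296705200324 L2 0.027450538475366812 C2 [ 0.44718354 -0.10452724]
t 14.48 open 0.0395 s 0.1532 right off mm -0.1 z 0.1 dyaw -0.04 tilt [-1.7999e+02  1.0000e-02] F [-1.1 -0.3 -1.6] M [0.033 0.038 0.062]
0.1562 rot [-0.0, 0.0, -0.001] shift [0.3, 0.01, 0.0] yaw -125.8
0.1592 rot [0.0, 0.0, 0.0] shift [0.3, 0.0, 0.0] yaw -125.8
0.1622 rot [0.0, 0.0, 0.0] shift [0.3, -0.0, -0.0] yaw -125.8
0.1652 rot [0.0, 0.0, 0.0] shift [0.3, 0.0, 0.0] yaw -125.8
0.1682 rot [0.0, 0.0, 0.0] shift [0.3, 0.0, 0.0] yaw -125.8
t 14.4833 0.0395 [ 0.4644 -0.08    0.0533] [-1.7999e+02  1.0000e-02 -1.2586e+02] F [-1.14 -0.26 -1.63] M [0.033 0.038 0.062]
```

View pics/w21.png

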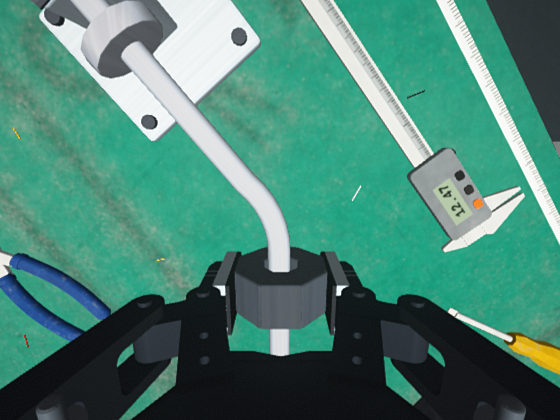

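```bash
python3 - <<'E'
from path import *
n="w21"
im=cv2.imread(f"pics/{n}.png");c=dict(imaging.calibration("wrist"));c["camera_from_world"]=np.load(f"c_{n}.npy")
cv2.imwrite("pics/w21d.png",cv2.resize(im[0:200,60:290],None,fx=3,fy=3,interpolation=cv2.INTER_CUBIC))
sat=im.max(2).astype(int)-im.min(2); m=((sat<45)&(im.min(2)>130))
pts=[]
for v in range(128,186,1):
    r=np.where(m[v,150:290])[0]+150
    l=max(np.split(r,np.where(np.diff(r)>2)[0]+1),key=len); pts.append(((l[0]+l[-1])/2,v,len(l)))
pts=np.array(pts);print(pts[::6].tolist())
W=np.array([onz("wrist",p[:2],.1,c)[:2] for p in pts])
for a,b in((130,165),(130,175),(140,175),(130,180)):
    S=W[(pts[:,1]>=a)&(pts[:,1]<b)];mm=S.mean(0);_,_,v=np.linalg.svd(S-mm);d=v[0]*np.sign(-v[0][1]);print(a,b,mm,np.degrees(np.arctan2(d[1],d[0])),np.abs((S-mm)@[-d[1],d[0]]).max()*1e3)
for uv in((135,47),(140,45),(147,55)): print(uv,onz("wrist",uv,.1,c))
E
```

```text
[[197.5, 128.0, 32.0], [203.0, 134.0, 31.0], [208.0, 140.0, 31.0], [213.0, 146.0, 31.0], [218.0, 152.0, 31.0], [223.5, 158.0, 30.0], [228.5, 164.0, 30.0], [233.5, 170.0, 30.0], [239.5, 176.0, 30.0], [245.0, 182.0, 31.0]]
130 165 [ 0.45058269 -0.14493339] -86.52555627541994 0.13551733671839153
130 175 [ 0.45042181 -0.14232784] -86.49768483504073 0.13506620611074155
140 175 [ 0.45026173 -0.1397593 ] -86.54800333359432 0.14314728219538175
130 180 [ 0.45033149 -0.14100669] -86.38402722233342 0.14216946880932782
(135, 47) [ 0.45127252 -0.19048372  0.1       ]
(140, 45) [ 0.44930355 -0.18988348  0.1       ]
(147, 55) [ 0.44949762 -0.1858674   0.1       ]
```

View pics/w21d.png

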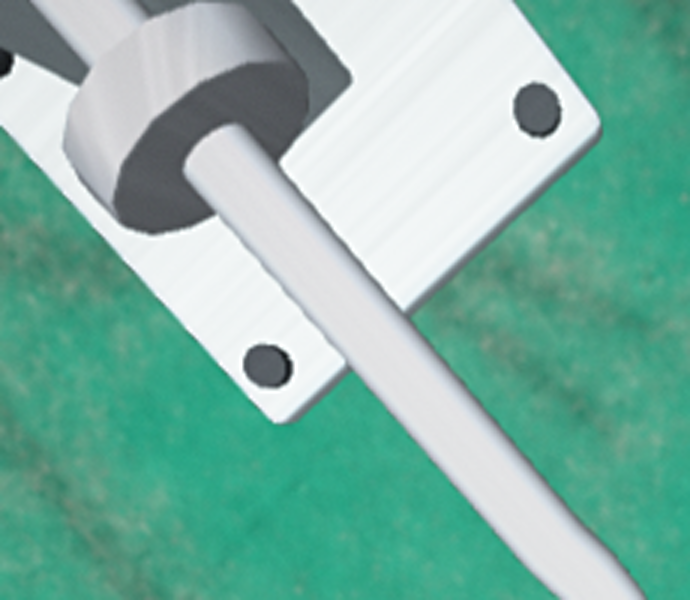

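```bash
python3 - <<'E'
from path import *
c=dict(imaging.calibration("wrist"));c["camera_from_world"]=np.load("c_w21.npy")
m=np.array([.45050,-.1436]);d=u(-86.5);p2=P2+.00022*np.array([-D[1][1],D[1][0]])
k=np.linalg.solve(np.c_[D[1],-d],m-p2);C=p2+D[1]*k[0];print("C2",C)
f=onz("wrist",(60+211/3,148/3),.1,c)[:2];print("face",f,"lat mm",((f-m)@[d[1],-d[0]])*1e3)
open("geo.txt","w").write(f"P2=np.array([{p2[0]:.5f},{p2[1]:.5f}]);C2=np.array([{C[0]:.5f},{C[1]:.5f}]);Y=[-84.3,-125.82,-86.5]\nFACE=np.array([{f[0]:.5f},{f[1]:.5f}])\n")
E
python3 - <<'E'
from path import *
print(S1+L1+R2,L2,"s face",S1+L1+R2+L2-t2+float((FACE-C2)@D[2]),"run3",float((FACE-C2)@D[2])-t2)
E
```

```text
C2 [ 0.44805901 -0.10369017]
face [ 0.45322517 -0.19093108] lat mm 0.1694037863010978
0.16864707114580985 0.027450538475366812 s face 0.26919908949970706 run3 0.07310147987853041
```

Request:
servo_tool --moves '[[[0,0,0,0.33,0,0,3.4],[0,0,0,0.33,0,0,3.4],[0,0,0,0.33,0,0,3.4],[0,0,-0.01,0.2,-0.01,0,3.4]]]'

```text
time: 14.87
ee_pos: [0.4566, -0.091, 0.0534]
tcp_rot: [-180.0, -0.0, -125.3]
wrist_force: [-0.6, -0.8, -1.9]
opening: 0.0395
```

```bash
python3 path.py .002 6
```

```text
S1 0.04412259999532072 L1 0.028986428217121822 R2 0.09553804293336729 L2 0.027450538475366812 C2 [ 0.44806108 -0.10369078]
t 14.87 open 0.0395 s 0.1666 right off mm -0.16 z 0.1001 dyaw 0.53 tilt [-1.7999e+02 -1.0000e-02] F [-0.6 -0.8 -1.9] M [0.002 0.024 0.015]
0.1686 rot [-0.0, -0.0, 0.009] shift [0.19, 0.02, 0.01] yaw -125.8
0.1706 rot [-0.0, 0.0, -0.049] shift [0.2, -0.08, -0.0] yaw -123.0
0.1726 rot [0.0, 0.0, -0.05] shift [0.2, -0.01, 0.0] yaw -120.2
0.1746 rot [0.0, 0.0, -0.05] shift [0.2, -0.01, -0.0] yaw -117.3
0.1766 rot [0.0, 0.0, -0.05] shift [0.2, -0.01, -0.0] yaw -114.4
0.1786 rot [0.0, 0.0, -0.05] shift [0.2, -0.01, -0.0] yaw -111.6
```

Request:
servo_tool --moves '[[[0,0,-0.02,0.19,-0.02,0,3.4],[0,0,-0.035,0.19,-0.03,0,3.4],[0,0,-0.045,0.19,-0.01,0,3.4],[0,0,-0.05,0.19,-0.01,0,3.4],[0,0,-0.05,0.19,-0.01,0,3.4]]]'

```text
time: 15.28
ee_pos: [0.4518, -0.1005, 0.0534]
tcp_rot: [-180.0, 0.0, -113.1]
wrist_force: [-1.2, 0.8, -0.8]
opening: 0.0395
```

```bash
python3 path.py .002 6;  python3 look.py w22
```

```text
S1 0.04412259999532072 L1 0.028986428217121822 R2 0.09553804293336729 L2 0.027450538475366812 C2 [ 0.44806108 -0.10369078]
t 15.28 open 0.0395 s 0.1772 right off mm -0.49 z 0.1001 dyaw 0.47 tilt [-179.97    0.  ] F [-1.2  0.8 -0.8] M [ 0.029 -0.044 -0.028]
0.1792 rot [-0.0, 0.0, -0.042] shift [0.2, -0.01, 0.01] yaw -110.7
0.1812 rot [0.0, 0.0, -0.05] shift [0.2, -0.01, -0.0] yaw -107.8
0.1832 rot [0.0, 0.0, -0.05] shift [0.2, -0.01, -0.0] yaw -105.0
0.1852 rot [-0.0, 0.0, -0.05] shift [0.2, -0.01, -0.0] yaw -102.1
0.1872 rot [0.0, 0.0, -0.05] shift [0.2, -0.01, -0.0] yaw -99.2
0.1892 rot [-0.0, 0.0, -0.05] shift [0.2, -0.01, -0.0] yaw -96.4
t 15.2833 0.0395 [ 0.4518 -0.1005  0.0534] [-179.97    0.   -113.1 ] F [-1.16  0.83 -0.84] M [ 0.029 -0.044 -0.028]
```

View pics/w22c.png

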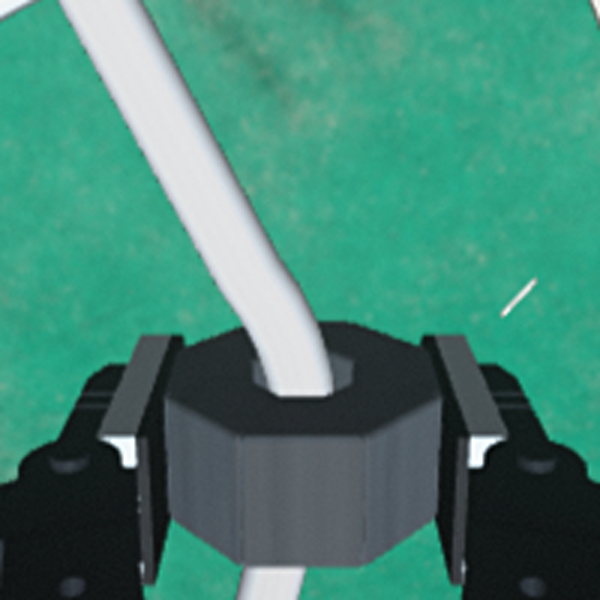

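The tube is centred in the bore at crop (303,385). I'm carrying on round the second bend.

Request:
servo_tool --moves '[[[0,0,-0.045,0.19,-0.01,0,3.4],[0,0,-0.05,0.19,-0.01,0,3.4],[0,0,-0.05,0.19,-0.01,0,3.4],[0,0,-0.05,0.19,-0.01,0,3.4],[0,0,-0.05,0.19,-0.01,0,3.4]]]'

```text
time: 15.75
ee_pos: [0.4493, -0.1102, 0.0534]
tcp_rot: [-180.0, -0.0, -98.4]
wrist_force: [0.2, -0.0, -1.8]
opening: 0.0396
```

```bash
python3 path.py .002 6
```

```text
S1 0.04412259999532072 L1 0.028986428217121822 R2 0.09553804293336729 L2 0.027450538475366812 C2 [ 0.44806108 -0.10369078]
t 15.75 open 0.0396 s 0.1874 right off mm -0.52 z 0.1001 dyaw 0.59 tilt [-179.97   -0.  ] F [ 0.2 -0.  -1.8] M [-0.001  0.02   0.007]
0.1894 rot [-0.0, -0.0, -0.04] shift [0.2, -0.0, 0.01] yaw -96.1
0.1914 rot [0.0, 0.0, -0.05] shift [0.2, -0.01, -0.0] yaw -93.2
0.1934 rot [0.0, 0.0, -0.05] shift [0.2, -0.01, -0.0] yaw -90.4
0.1954 rot [-0.0, 0.0, -0.05] shift [0.2, -0.01, -0.0] yaw -87.5
0.1974 rot [0.0, 0.0, -0.017] shift [0.2, 0.05, -0.0] yaw -86.5
0.1994 rot [0.0, 0.0, 0.0] shift [0.2, 0.0, 0.0] yaw -86.5
```

Request:
servo_tool --moves '[[[0,0,-0.04,0.19,0,0,3.4],[0,0,-0.045,0.19,-0.01,0,3.4],[0,0,-0.045,0.19,0,0,3.4],[0,0,-0.035,0.2,0.01,0,3.4],[0,0,-0.025,0.2,0.02,0,3.4]]]'

```text
time: 16.17
ee_pos: [0.4485, -0.1204, 0.0534]
tcp_rot: [-180.0, -0.0, -86.9]
wrist_force: [-1.3, 1.2, -0.5]
opening: 0.0394
```

```bash
python3 path.py .003 6;  python3 look.py w23
```

```text
S1 0.04412259999532072 L1 0.028986428217121822 R2 0.09553804293336729 L2 0.027450538475366812 C2 [ 0.44806108 -0.10369078]
t 16.17 open 0.0394 s 0.1974 right off mm 0.11 z 0.1001 dyaw -0.42 tilt [-179.96   -0.  ] F [-1.3  1.2 -0.5] M [ 0.011 -0.042 -0.03 ]
0.2004 rot [-0.001, -0.0, -0.007] shift [0.29, -0.01, 0.01] yaw -86.5
0.2034 rot [0.0, 0.0, 0.0] shift [0.3, 0.0, 0.0] yaw -86.5
0.2064 rot [0.0, 0.0, 0.0] shift [0.3, -0.0, -0.0] yaw -86.5
0.2094 rot [0.0, 0.0, 0.0] shift [0.3, 0.0, 0.0] yaw -86.5
0.2124 rot [0.0, 0.0, 0.0] shift [0.3, 0.0, 0.0] yaw -86.5
0.2154 rot [0.0, 0.0, 0.0] shift [0.3, -0.0, -0.0] yaw -86.5
t 16.1667 0.0394 [ 0.4485 -0.1204  0.0534] [-179.96   -0.    -86.92] F [-1.32  1.16 -0.49] M [ 0.011 -0.042 -0.03 ]
```

View pics/w23.png

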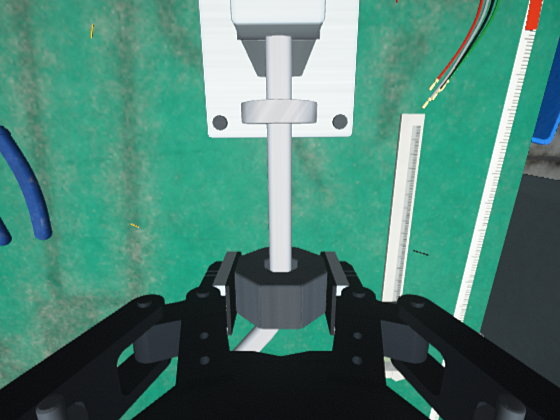

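Request:
servo_tool --moves '[[[0,0,-0.003,0.33,-0.01,0,3.4],[0,0,0,0.33,0,0,3.4],[0,0,0,0.33,0,0,3.4],[0,0,0,0.33,0,0,3.4],[0,0,0,0.33,0,0,3.4],[0,0,0,0.33,0,0,3.4],[0,0,0,0.33,0,0,3.4],[0,0,0,0.33,0,0,3.4]]]'

```text
time: 16.88
ee_pos: [0.4502, -0.1493, 0.0534]
tcp_rot: [-180.0, -0.0, -86.9]
wrist_force: [0.3, -0.1, -1.6]
opening: 0.0393
```

```bash
python3 path.py .003 3;  python3 look.py w24
```

```text
S1 0.04412259999532072 L1 0.028986428217121822 R2 0.09553804293336729 L2 0.027450538475366812 C2 [ 0.44806108 -0.10369078]
t 16.88 open 0.0393 s 0.2264 right off mm 0.13 z 0.1001 dyaw -0.39 tilt [-179.96   -0.  ] F [ 0.3 -0.1 -1.6] M [-0.04  -0.019 -0.002]
0.2294 rot [-0.001, -0.0, -0.007] shift [0.3, -0.01, 0.01] yaw -86.5
0.2324 rot [0.0, 0.0, 0.0] shift [0.3, 0.0, 0.0] yaw -86.5
0.2354 rot [0.0, 0.0, 0.0] shift [0.3, 0.0, 0.0] yaw -86.5
t 16.8833 0.0393 [ 0.4502 -0.1493  0.0534] [-179.96   -0.    -86.89] F [ 0.34 -0.06 -1.56] M [-0.04  -0.019 -0.002]
```

View pics/w24.png

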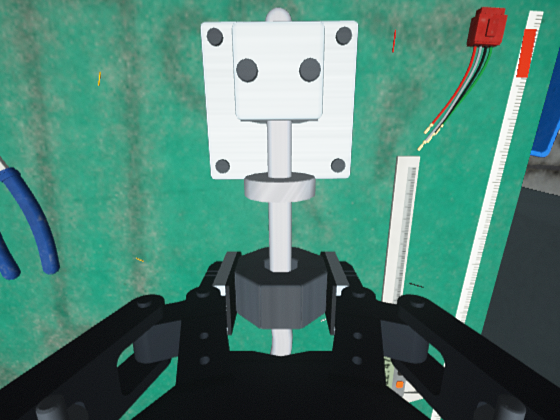

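```bash
python3 - <<'E'
from path import *
c=dict(imaging.calibration("wrist"));c["camera_from_world"]=np.load("c_w24.npy")
im=cv2.imread("pics/w24.png");cv2.imwrite("pics/w24d.png",cv2.resize(im[160:290,220:340],None,fx=5,fy=5,interpolation=cv2.INTER_CUBIC))
for uv in((280,200),(280,202),(280,204)): print(uv,onz("wrist",uv,.115,c))
for uv in((246,193),(314,193)): print(uv,onz("wrist",uv,.1,c))
E
```

```text
(280, 200) [ 0.45300703 -0.19147878  0.115     ]
(280, 202) [ 0.45296618 -0.19070969  0.115     ]
(280, 204) [ 0.45292519 -0.18993775  0.115     ]
(246, 193) [ 0.46736113 -0.19019171  0.1       ]
(314, 193) [ 0.4386745  -0.19173271  0.1       ]
```

View pics/w24d.png

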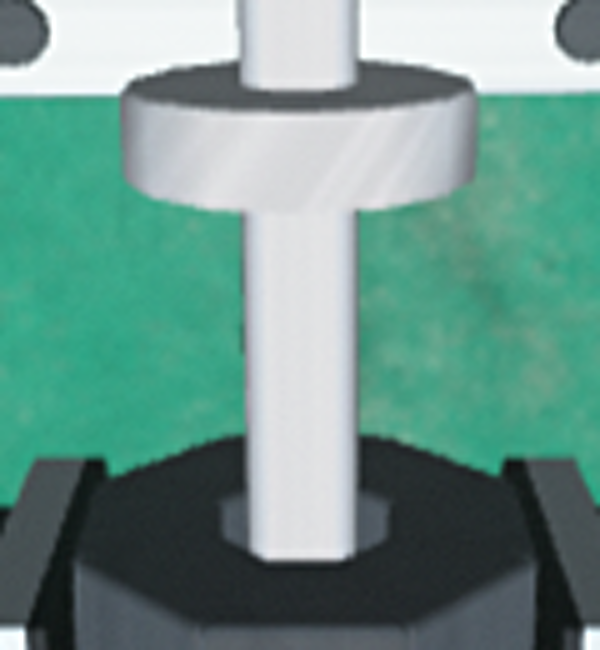

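Request:
servo_tool --moves '[[[0,0,-0.005,0.33,-0.01,0,3.4],[0,0,0,0.33,0,0,3.4],[0,0,0,0.33,0,0,3.4],[0,0,0,0.33,0,0,3.4],[0,0,0,0.33,0,0,3.4],[0,0,0,0.33,0,0,3.4],[0,0,0,0.33,0,0,3.4],[0,0,0,0.1,0,0,3.4]]]'

```text
time: 17.6
ee_pos: [0.4519, -0.1764, 0.0533]
tcp_rot: [-180.0, -0.0, -86.6]
wrist_force: [-0.3, 1.1, -1.9]
opening: 0.0395
```

```bash
python3 path.py .003 3;  python3 look.py w25
```

```text
S1 0.04412259999532072 L1 0.028986428217121822 R2 0.09553804293336729 L2 0.027450538475366812 C2 [ 0.44806108 -0.10369078]
t 17.6 open 0.0395 s 0.2536 right off mm 0.1 z 0.1 dyaw -0.09 tilt [-1.7996e+02 -2.0000e-02] F [-0.3  1.1 -1.9] M [ 0.018  0.019 -0.026]
0.2566 rot [-0.001, -0.0, -0.002] shift [0.29, -0.01, 0.0] yaw -86.5
0.2596 rot [0.0, 0.0, 0.0] shift [0.3, -0.0, -0.0] yaw -86.5
0.2626 rot [0.0, 0.0, 0.0] shift [0.3, 0.0, 0.0] yaw -86.5
t 17.6 0.0395 [ 0.4519 -0.1764  0.0533] [-1.7996e+02 -2.0000e-02 -8.6590e+01] F [-0.28  1.11 -1.9 ] M [ 0.018  0.019 -0.026]
```

View pics/w25c.png

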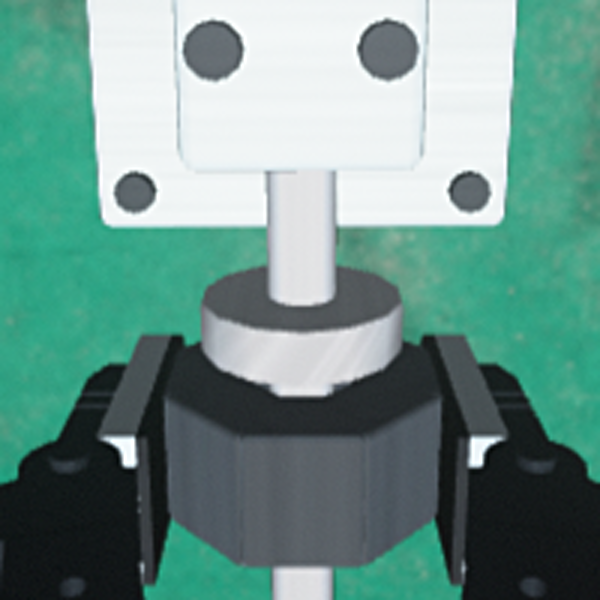

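Request:
servo_tool --moves '[[[0,0,0,0.15,-0.01,0,3.4],[0,0,0,0.12,0,0,3.4],[0,0,0,0.08,0,0,3.4]]]'

```text
time: 17.9
ee_pos: [0.4522, -0.1801, 0.0533]
tcp_rot: [-180.0, -0.0, -86.6]
wrist_force: [0.2, 0.5, -1.4]
opening: 0.0393
```

```bash
python3 path.py .003 1
```

```text
S1 0.04412259999532072 L1 0.028986428217121822 R2 0.09553804293336729 L2 0.027450538475366812 C2 [ 0.44806108 -0.10369078]
t 17.9 open 0.0393 s 0.2574 right off mm 0.06 z 0.1 dyaw -0.1 tilt [-1.7997e+02 -1.0000e-02] F [ 0.2  0.5 -1.4] M [ 0.036 -0.039 -0.024]
0.2604 rot [-0.0, -0.0, -0.002] shift [0.31, -0.0, -0.0] yaw -86.5
```

Request:
servo_tool --moves '[[[0,0,0,0.06,0,0,3.4],[0,0,0,0.05,0,0,3.4]]]'

```text
time: 18.07
ee_pos: [0.4522, -0.1801, 0.0533]
tcp_rot: [-180.0, 0.1, -86.6]
wrist_force: [-0.2, 3.8, 0.3]
opening: 0.0395
```

Request:
servo_tool --moves '[[[0,0,0,0.05,0,0,3.4]]]'

```text
time: 18.15
ee_pos: [0.4522, -0.1801, 0.0533]
tcp_rot: [-180.0, 0.2, -86.5]
wrist_force: [-1.1, 4.7, -0.1]
opening: 0.0398
```

Request:
servo_tool --moves '[[[0,0,0,-0.02,0,0,3.4]]]'

```text
time: 18.23
ee_pos: [0.4522, -0.18, 0.0533]
tcp_rot: [-180.0, 0.2, -86.5]
wrist_force: [-0.6, 0.2, -1.6]
opening: 0.0396
```

```bash
python3 path.py .003 1; python3 look.py w26; python3 - <<'E'
from h import *
s=imaging.camera("scene"); cv2.imwrite("pics/s10.png",cv2.resize(s[200:320,320:420],None,fx=5,fy=5,interpolation=cv2.INTER_CUBIC))
E
```

```text
S1 0.04412259999532072 L1 0.028986428217121822 R2 0.09553804293336729 L2 0.027450538475366812 C2 [ 0.44806108 -0.10369078]
t 18.23 open 0.0396 s 0.2574 right off mm 0.05 z 0.1 dyaw -0.03 tilt [-179.96    0.19] F [-0.6  0.2 -1.6] M [-0.053 -0.033 -0.043]
0.2604 rot [-0.001, 0.003, -0.0] shift [0.32, -0.0, 0.0] yaw -86.5
t 18.2333 0.0396 [ 0.4522 -0.18    0.0533] [-179.96    0.19  -86.53] F [-0.62  0.17 -1.55] M [-0.053 -0.033 -0.043]
```

View pics/w26c.png

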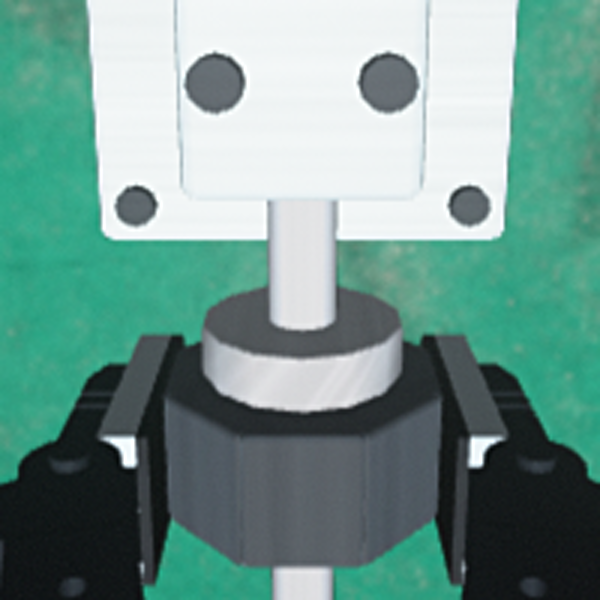

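View pics/s10.png

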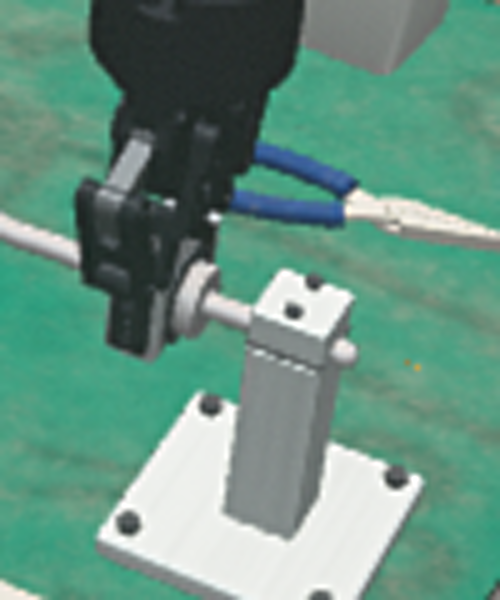

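Request:
servo_tool --moves '[[[0,-0.003,0,0.03,0,0.07,3.4],[0,0,0,0.02,0,0.07,3.4]]]'

```text
time: 18.5
ee_pos: [0.4523, -0.1798, 0.0522]
tcp_rot: [-179.9, 0.4, -86.5]
wrist_force: [-0.7, 4.3, 1.2]
opening: 0.0395
```

Request:
servo_tool --moves '[[[0,0,0,0.01,0,0.05,3.4]]]'

```text
time: 18.58
ee_pos: [0.4523, -0.1798, 0.0517]
tcp_rot: [-179.9, 0.5, -86.5]
wrist_force: [-0.3, 3.1, 0.7]
opening: 0.0395
```

Request:
servo_tool --moves '[[[0,0.008,0,-0.01,0,0.05,3.4],[0,0,0,0,0,0.04,3.4]]]'

```text
time: 18.75
ee_pos: [0.4524, -0.1802, 0.0506]
tcp_rot: [-179.9, -0.1, -86.5]
wrist_force: [-1.1, 2.3, 0.2]
opening: 0.0395
```

```bash
python3 path.py .003 1
```

```text
S1 0.04412259999532072 L1 0.028986428217121822 R2 0.09553804293336729 L2 0.027450538475366812 C2 [ 0.44806108 -0.10369078]
t 18.75 open 0.0395 s 0.2574 right off mm -0.09 z 0.0973 dyaw -0.03 tilt [-1.7993e+02 -1.0000e-01] F [-1.1  2.3  0.2] M [0.488 0.076 0.014]
0.2604 rot [-0.001, -0.002, -0.0] shift [0.29, 0.01, -0.27] yaw -86.5
```

Request:
servo_tool --moves '[[[0,0,0,0,0,0,4.6],[0,0,0,0,0,0,5.5],[0,0,0,0,0,0,6.5],[0,0,0,0,0,0,7],[0,0,0,0,0,0,7],[0,0,0,0,0,0,7]]]'

```text
time: 19.25
ee_pos: [0.4529, -0.1815, 0.0511]
tcp_rot: [-179.9, -0.3, -86.6]
wrist_force: [-0.6, -0.2, -0.2]
opening: 0.0697
```

```bash
python3 look.py w27; python3 - <<'E'
from h import *
s=imaging.camera("scene"); cv2.imwrite("pics/s11.png",cv2.resize(s[200:320,320:420],None,fx=5,fy=5,interpolation=cv2.INTER_CUBIC))
E
```

```text
t 19.25 0.0697 [ 0.4529 -0.1815  0.0511] [-179.87   -0.27  -86.56] F [-0.6  -0.17 -0.17] M [ 0.029  0.003 -0.004]
```

View pics/w27.png

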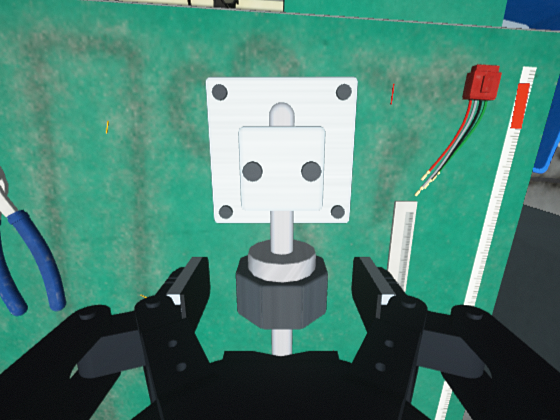

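View pics/s11.png

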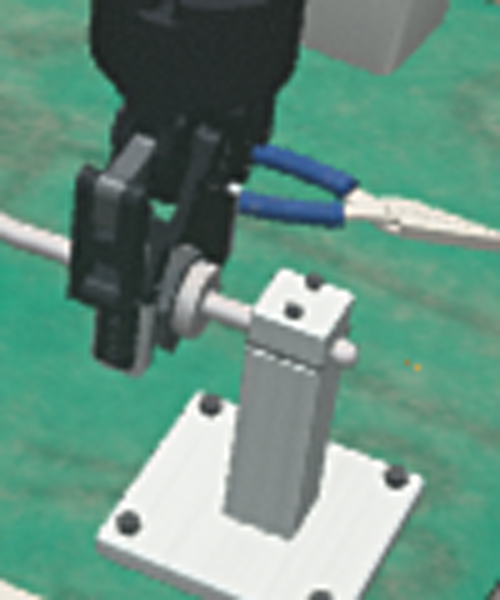

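Request:
servo_tool --moves '[[[0,0,0,0,0,-0.5,7],[0,0,0,0,0,-1,7],[0,0,0,0,0,-1.5,7],[0,0,0,0,0,-2,7],[0,0,0,0,0,-2,7],[0,0,0,0,0,-2,7],[0,0,0,0,0,-2,7],[0,0,0,-1,0,0,7],[0,0,0,-2,0,0,7],[0,0,0,-2,0,0,7],[0,0,0,0,0,0,7],[0,0,0,0,0,0,7]]]'

```text
time: 20.35
ee_pos: [0.4493, -0.1289, 0.1741]
tcp_rot: [-179.6, -0.4, -86.7]
wrist_force: [0.3, -0.3, 0.2]
opening: 0.0698
```

```bash
python3 look.py w28; python3 - <<'E'
from h import *
s=imaging.camera("scene"); cv2.imwrite("pics/s12.png",cv2.resize(s[200:320,320:420],None,fx=5,fy=5,interpolation=cv2.INTER_CUBIC))
im=cv2.imread("pics/w28.png");cv2.imwrite("pics/w28d.png",cv2.resize(im[60:210,200:360],None,fx=5,fy=4,interpolation=cv2.INTER_CUBIC))
c=dict(imaging.calibration("wrist"));c["camera_from_world"]=np.load("c_w28.npy")
print([proj("wrist",p,c) for p in ((.453,-.1807,.0975),(.4532,-.1907,.1))])
E
```

```text
t 20.35 0.0698 [ 0.4493 -0.1289  0.1741] [-179.61   -0.36  -86.65] F [ 0.33 -0.28  0.19] M [ 0.031 -0.023  0.023]
[array([280.69161901, 149.35697931]), array([281.15127509, 136.63918918])]
```

View pics/w28.png

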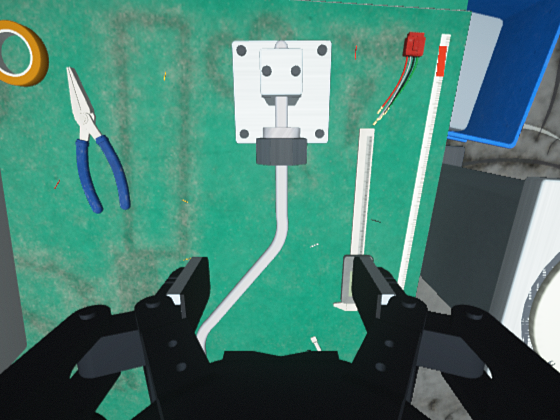

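View pics/s12.png

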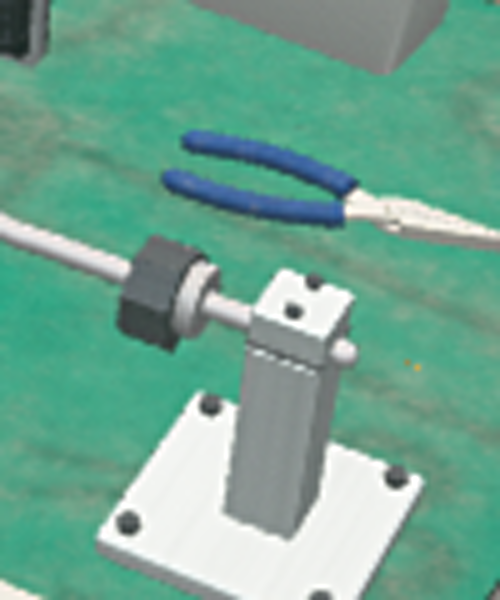

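View pics/w28d.png

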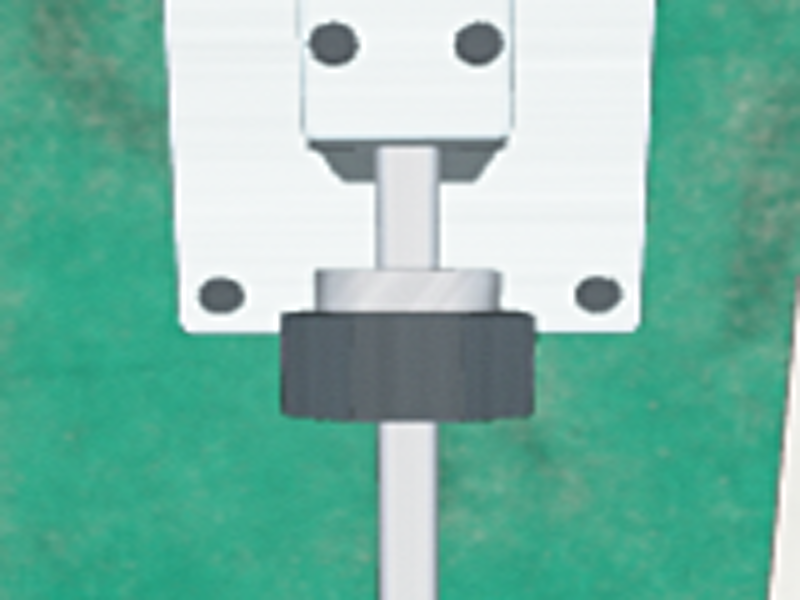

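```bash
python3 - <<'E'
from h import *
s=imaging.camera("scene");a=cv2.imread("pics/scene0.png")
print("block diff",np.abs(s[170:200,215:245].astype(int)-a[170:200,215:245]).mean())
c=imaging.calibration("wrist")
# ring top near edges z=.1175: rows
for v in (140,142,144,160,162,164): print(v,onz("wrist",(281,v),.1175,c).round(4))
print(bot.get_obs()["qd"].round(2))
E
```

```text
block diff 6.123333333333333
140 [ 0.4529 -0.1895  0.1175]
142 [ 0.4528 -0.1881  0.1175]
144 [ 0.4527 -0.1867  0.1175]
160 [ 0.4521 -0.175   0.1175]
162 [ 0.452  -0.1736  0.1175]
164 [ 0.4519 -0.1721  0.1175]
[-0.53  0.29 -0.14 -0.17 -0.02  0.04]
```

```bash
python3 - <<'E'
from workcell import bot
print(bot.job_done())
E
```

```text
the job is handed in; nothing more can be done
None
```

The gauge ring is threaded on, run round both bends, home against the stop flange and released. I handed the job in at about 20 s of the 70 s allowed, and it reports no verdict.

**How it went**
- **Grasp:** My first close missed, with the fingers passing above the ring. In the pictures the fingertips stood about 37 mm short of the reported TCP. I reopened, went lower in small steps and gripped it on the second try.
- **Bends, from the wrist camera:** First bend about 0.725 rad, second run about 96 mm, second bend about 0.69 rad, third run about 73 mm.
- **Forces:** During the run, the readings I took between moves stayed within a few newtons. At the tip, a downward push of about 2 N showed the ring about 2 mm high, so I lowered it. It met the stop at about 4 to 5 N and moved no further. I then lowered it to rest on the tube before opening the fingers.

**Last checks**
- The wrist and scene pictures show the ring hanging on the last run with no visible gap to the flange.
- The gripper is well clear of everything and the wrist force reads about zero.
- Before touching the stop I had put the ring's home position about 2 mm further on than where it stopped. I take that as measuring error.
- The check on the gauge block was weak: comparing its image patch with the start gave a mean difference of about 6 grey levels. I took that as noise but did not confirm it. The wrist forces showed no sign of touching it.

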